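# Present a cuvette to the inspection camera in the lamp's beam

## Robot

A 6-joint arm with a two-finger parallel gripper is mounted at the origin on the work surface. World frame = base frame: x ahead of the robot, y to its left, z up, the work surface at z = 0. Lengths are in m, angles in rad, forces in N, time in s.
With the tool pointing down it reaches from about 0.35 to 0.875 m from the base axis. Payload 4.2 kg.
Tool frame: the origin (TCP) lies at the very end of the fingers, on their centre line; the grasp point (between the pads) lies 19 mm behind it; z points along the fingers, y is the direction in which the jaws open and shut (so a half turn about z gives the same grasp; the last joint's range is limited). The gripper opens to 87 mm and grips with 3 to 60 N. Pads are 19 mm wide; open, the fingers measure 117 mm over their backs; the gripper's body (75 mm by 190 mm) begins 51 mm behind the grasp point.
Start: joints at [-0.974, 0.385, 0.008, 0, -1.194, -0.259], TCP at [0.207, -0.59, 0.223] pointing down, gripper open.
Joint ranges: [-3.14, 3.14], [-1.21, 2.06], [-1.07, 1.41], [-3.16, 2.05], [-2.99, -0.16], [-3.1, 3.1]. Speed limits (rad/s): [2.79, 2.79, 3.14, 3.14, 3.14, 3.14].

## Interface

Orientations are given as a unit quaternion [x, y, z, w].
In Python, from bench import robot gives the robot as it stands.
- The arm moves only by the tool jog_arm, never from a script. Its argument "motion" is a list of rows, each an object of numbers: "tx", "ty", "tz": the shift along the tool's x, y, z in m; "wx", "wy", "wz": the turn, a rotation vector about the tool's x, y, z in degrees; "gripper": the gripper's target within -1 to 1 (fully open at 1, half-way at 0, shut at -1). A call has 1 to 12 rows; each row shifts and turns the pose as measured when the row begins, along the tool's axes as they then stand; what a row does not reach is not made up. A row lasts 1/10 s, in which the tool goes at most 50 mm and 8.59 degrees, less where a joint would pass 70% of its speed; a pose out of reach is approached as far as the arm can. A call with a gripper value outside its range is refused whole. The fingers move at their own pace and stop on an object; "squeeze" is the grip in N (left out, the last holds). Time passes only in rows, so rows that do not move let the fingers close. It gives the time, the measured TCP pose, the force and the opening at its end, in the units of the state.
- robot.observe(): the state, without advancing time (a new reading comes with each control period).
- robot.snapshot(name): name is "scene" or "side" or "wrist"; returns the picture (420x560x3 uint8, blue, green, red); there is no depth.
- robot.camera_model(name): a dict with "fx", "fy", "cx", "cy" (pixels), "distortion" ([k1, k2, p1, p2, k3] as OpenCV has them; the pictures are not rectified), "camera_from_world" (4x4, takes a point from world to camera coordinates). Camera axes: x right, y up, looking along -z (the intrinsics and any distortion apply to the point x, -y, -z); pixel columns grow to the right and rows downward; lengths in m; the calibration is good to about 2 mm. A picture is of the moment at which its call begins: read the wrist's pose just before it. camera_model takes no time and is no camera call; for the wrist camera it gives the pose at the moment of the call.
- robot.hand_in(): hands the job in, once; it reports no verdict.
The state is a dict: "time": time; "joint_pos": joint angles; "joint_vel": joint speeds; "effort": joint torques, N m; "position": TCP position; "orientation": TCP orientation; "ft_force": force on the tool from outside, world axes, zero at the start; "torque": the same for the moment, N m; "grip_width": finger opening in m.
Only numpy, scipy, OpenCV 4.12 (cv2) and the standard library are available. Lean on these libraries where they do the work, as an engineer would, in place of code of your own. Each camera call takes 0.05 s, during which the arm holds its last target.

## Task

Push the lamp's shutter lever (red knob) fully open, then take the cuvette with the blue stopper out of the rack by its frosted faces only, never touching its clear windows or stopper, and hold it upright and still between shutter and lens, the beam going square through the middle of its windows. Finish while still holding it there, with the shutter open. Do not knock the lens or the lamp, nor disturb the other two cuvettes, the bottle or the vial.

Things in the scene. Friction and masses are not known exactly. Their poses are not given: they have to be found in the camera images.
- station: Inspection station, fixed: aluminium rail 460 x 64 mm, 21 mm high, carrying a grey lens with blue camera at one end and a grey lamp with a square shutter housing at the other. Origin on the bench under the middle of the 142 mm gap between lens and housing. x runs along rail and beam, lens to lamp (roughly to the robot's left), y roughly towards the robot, z up. Only the rail lies below the gap.
- beam_mid (a point): Point on the beam's axis in the middle of the gap: 70 mm from the lens front, 72 mm from the shutter housing, 115 mm above the bench, straight above the station's origin. Same axes as the station: the beam runs along its x, through the centres of the lens front and of the shutter's round 20 mm opening.
- lens: Dark grey lens, fixed, 51 mm across at its front, 112 mm long, a 36 mm square blue camera behind it; its axis is the beam's axis, its front 70 mm from beam_mid on the -x side; top 141 mm above the bench; not to be knocked. This frame coincides with the station's.
- lamp: Dark grey cylindrical lamp, fixed, up to 55 mm across, ending 170 mm from beam_mid on the +x side; on its front the aluminium shutter housing, 68 x 68 mm, from 72 to 84 mm from beam_mid, top 149 mm above the bench; not to be knocked. This frame coincides with the station's.
- shutter (a joint): Angle of the shutter lever, rad: 0 closed (black blade over the opening), 1.047 fully open at its stop; starts at 0 to 0.15. Friction of 1 to 2 N at the knob, no spring, stays where left. It turns about a pin parallel to the beam, 139 mm above the bench. Closed, the lever leans 30 degrees to the station's +y; pushed towards -y it opens, until it leans 30 degrees the other way.
- shutter_knob (a point): Centre of the 15 mm red ball knob on the end of the lever (5 mm steel rod, 56 mm from pin to knob). About 188 mm above the bench at both ends of its swing, 195 mm half way; it goes from 28 mm on the +y side of the beam's axis to 28 mm on the -y side. The lever swings 69.5 mm from beam_mid on the +x side, just in front of the housing.
- cuvette: Cuvette to present, blue stopper: glass cell 22.5 (x) by 12.5 (y) by 45 mm high, about 25 g, with a round stopper 9 mm across and 8 mm high on top. Origin at the centre of its underside, z up. White frosted faces look along +y and -y, 12.5 mm apart; clear windows along +x and -x. It stands 6 mm above the bench in a rack slot 16 mm deep (1 mm play), x along the rack's row.
- cuvette_windows: The two clear windows of that cuvette, 10 mm wide and 42.5 mm high, on its +x and -x faces, level with the edges of the frosted faces: not to be touched. This frame coincides with the cuvette's.
- window_mid (a point): The middle of the cuvette between its two windows, 23.5 mm above its underside: the point to bring onto the beam's axis.
- rack: Teal cuvette rack, fixed: 170 mm (x) by 44 mm (y) by 22 mm high with three slots in a row along x, 52 mm apart, the middle one at the centre; slots are 16 mm deep. Origin at the centre of its underside, z up.
- cuvette_white: Another cuvette of the same form, with a white stopper, in the rack; to be left alone. Origin at the centre of its underside.
- cuvette_red: Another cuvette of the same form, with a red stopper, in the rack; to be left alone. Origin at the centre of its underside.
- bottle: White reagent bottle with a red cap, 66 mm across, 145 mm high, loose; to be left alone. Origin at the centre of its underside.
- vial: Small clear glass vial with a black cap, 27 mm across, 58 mm high, loose; to be left alone. Origin at the centre of its underside.
- cuvette_stopper: The blue round stopper on that cuvette's top, 9 mm across, from 45 to 53 mm above its underside: not to be gripped or touched. This frame coincides with the cuvette's.
Not all that is in view belongs to the job. Leave any brown look-alike of the cuvette alone. There is more than one size of the rack; the job needs the larger.

How it is judged:
By the outcome, as a careful person would: the job done as asked, in the order asked, and still so for the second after the job is handed in, while the arm keeps its last pose, push and grip.
It also fails if it takes over 54 s, if anything falls off the work surface, if the arm or the gripper's body presses on something with over 40 N, if the wrist force passes 120 N, or if a joint passes its speed limit or range.

## Working session

There is one attempt and no reset: what is moved stays moved. The work goes in short steps, Python scripts to look and compute and a tool call to move; the robot and the scene stay as the last step left them, time stands still between calls to the robot, and variables do not carry over. Pictures are saved under pics/ and viewed, and the job is handed in when it is done.

Besides the shell and the picture viewer there is one more tool, called after "Call:" in YAML: its name, and indented under it one key for each argument. jog_arm: Moves the arm, as the interface text tells. Its arguments: {"type":"object","properties":{"motion":{"type":"array"},"squeeze":{"type":"number"}},"required":["motion"]}

```bash
mkdir -p pics; ls
python3 - <<'E'
from bench import robot
import cv2
print(robot.observe())
for n in("scene","side","wrist"):
    m=robot.camera_model(n); print(n,m)
    cv2.imwrite(f"pics/{n}0.png",robot.snapshot(n))
E
```

```text
pics
{'time': 0.0, 'joint_pos': array([-9.74418132e-01,  3.85500269e-01,  6.62101222e-03, -5.47235171e-04,
       -1.19400468e+00, -2.58597823e-01]), 'joint_vel': array([-0.00080906,  0.00252828,  0.0002802 , -0.00120381, -0.00047552,
        0.00038607]), 'effort': array([ 3.99866303e-04, -3.90665567e+01,  1.87401867e+01,  4.21983808e+00,
        1.09360035e-02, -2.04988678e-04]), 'position': array([ 0.20694244, -0.58909167,  0.22148455]), 'orientation': array([-1.67988828e-01,  9.85788314e-01,  1.05531128e-03, -2.01315807e-04]), 'ft_force': array([-0.05475897, -0.09118774,  0.15781583]), 'torque': array([-0.01702123, -0.04112189,  0.03765247]), 'grip_width': 0.0870834579732487}
scene {'fx': 440.81539657403914, 'fy': 440.81539657403914, 'cx': 276.6910361394046, 'cy': 216.46811705510953, 'distortion': array([-0.07986635,  0.        ,  0.        ,  0.        ,  0.        ]), 'camera_from_world': array([[-0.32037798,  0.9472822 ,  0.00379232,  0.07410915],
       [-0.80539752, -0.27449466,  0.52534515,  0.42191453],
       [ 0.49869108,  0.16525469,  0.85088078, -1.39816906],
       [ 
[... 280 characters left out ...]
-0.95073251, -0.30959284,  0.01612336,  0.57673817],
       [ 0.15882642, -0.44175796,  0.88296323, -0.17301597],
       [-0.26623648,  0.84202267,  0.46916518, -0.9386078 ],
       [ 0.        ,  0.        ,  0.        ,  1.        ]])}
wrist {'fx': 333.9694782957138, 'fy': 333.9694782957138, 'cx': 281.36473890245986, 'cy': 211.0105486879443, 'distortion': array([-0.07098505,  0.        ,  0.        ,  0.        ,  0.        ]), 'camera_from_world': array([[-0.33217884,  0.94321259,  0.00268776,  0.6227162 ],
       [-0.8988975 , -0.31570624, -0.30383029,  0.03562256],
       [-0.28572801, -0.10334202,  0.95272238, -0.39219258],
       [ 0.        ,  0.        ,  0.        ,  1.        ]])}
```

View pics/scene0.png

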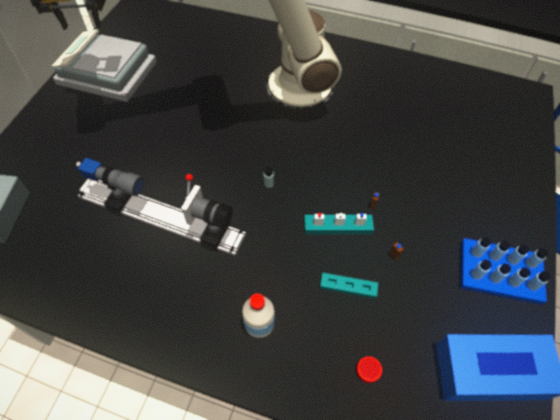

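View pics/side0.png

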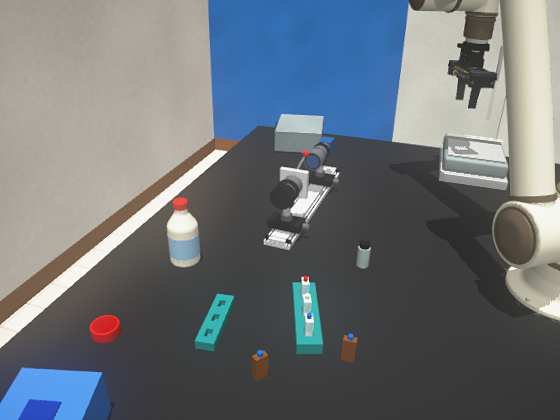

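View pics/wrist0.png

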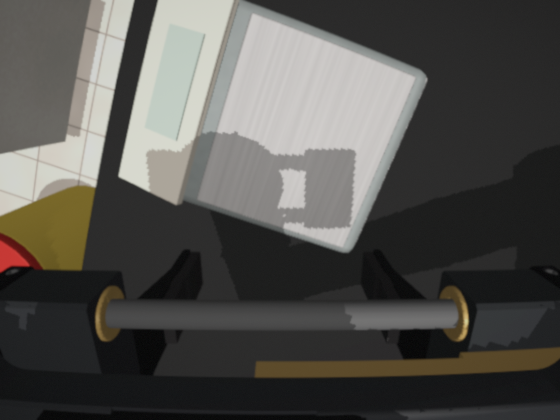

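```bash
cat > h.py <<'E'
import numpy as np, cv2
from bench import robot
def cm(n): return robot.camera_model(n)
def ray(m,uv):
    K=np.array([[m['fx'],0,m['cx']],[0,m['fy'],m['cy']],[0,0,1]])
    p=cv2.undistortPoints(np.array([[uv]],float),K,m['distortion'])[0,0]
    T=m['camera_from_world'];R=T[:3,:3];t=T[:3,3]
    d=R.T@np.array([p[0],-p[1],-1.]);return -R.T@t,d/np.linalg.norm(d)
def plane(m,uv,z):
    o,d=ray(m,uv);return o+d*(z-o[2])/d[2]
def tri(rs):
    A=np.zeros((3,3));b=np.zeros(3)
    for o,d in rs:
        P=np.eye(3)-np.outer(d,d);A+=P;b+=P@o
    x=np.linalg.solve(A,b)
    return x,[np.linalg.norm((np.eye(3)-np.outer(d,d))@(x-o)) for o,d in rs]
def proj(m,X):
    K=np.array([[m['fx'],0,m['cx']],[0,m['fy'],m['cy']],[0,0,1]])
    T=m['camera_from_world'];c=np.atleast_2d(X)@T[:3,:3].T+T[:3,3]
    c=c*[1,-1,-1]
    return cv2.projectPoints(c,np.zeros(3),np.zeros(3),K,m['distortion'])[0][:,0]
def crop(src,dst,x0,y0,x1,y1,s):
    im=cv2.imread(src)[y0:y1,x0:x1]
    im=cv2.resize(im,None,fx=s,fy=s,interpolation=cv2.INTER_CUBIC);cv2.imwrite(dst,im)
E
python3 - <<'E'
from h import *
crop('pics/scene0.png','pics/sA.png',70,150,270,260,4)
crop('pics/scene0.png','pics/sB.png',290,180,420,310,4)
crop('pics/side0.png','pics/dA.png',240,110,400,270,4)
crop('pics/side0.png','pics/dB.png',180,250,380,390,4)
E
```

```text
(no output)
```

View pics/sA.png

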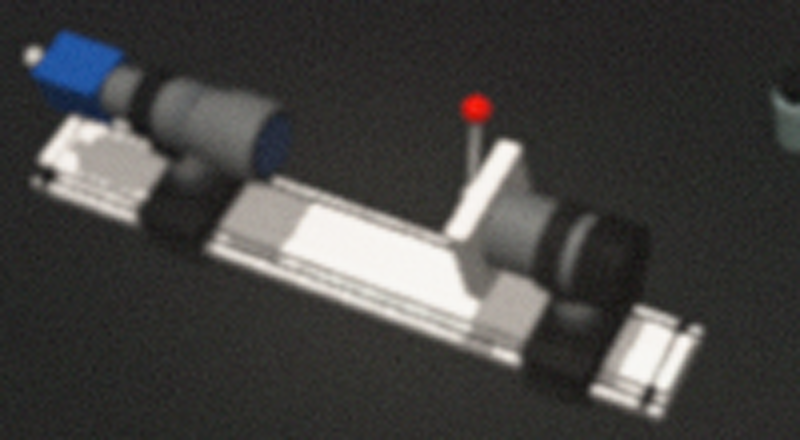

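View pics/sB.png

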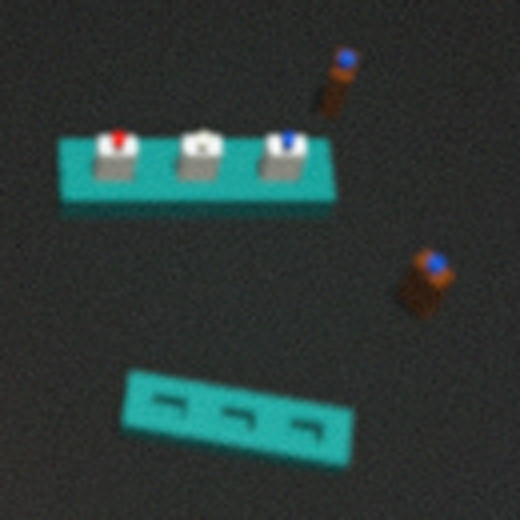

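View pics/dA.png

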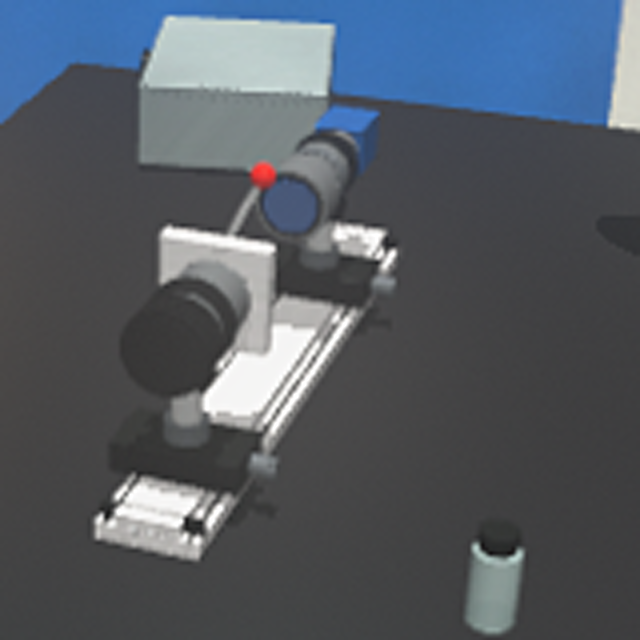

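View pics/dB.png

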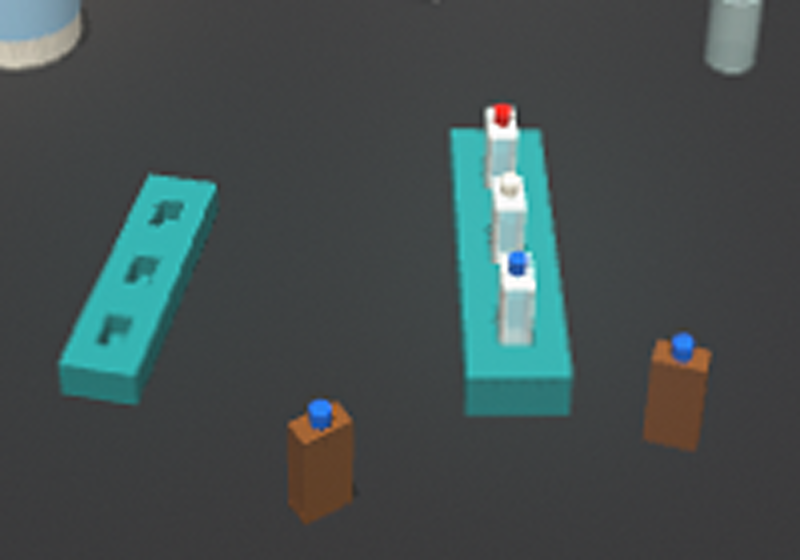

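Run:
```python
from h import *
S,D=cm('scene'),cm('side')
s=lambda x,y,o:( (x+.5)/4+o[0]-.5,(y+.5)/4+o[1]-.5)
print('rack top from scene')
oB=(290,180)
for p in[(60,138),(330,138),(336,200),(60,205)]:print(plane(S,s(*p,oB),.022).round(4))
oD=(180,250)
print('side');
for p in[(450,129),(541,128),(571,376),(467,378)]:print(plane(D,s(*p,oD),.022).round(4))
for n,a,b in[('red',(119,140),(502,114)),('white',(204,141),(509,184)),('blue',(288,141),(517,263))]:
    r=[ray(S,s(*a,oB)),ray(D,s(*b,oD))]; x,e=tri(r);print(n,x.round(4),np.round(e,4))
oA=(70,150);od=(240,110)
x,e=tri([ray(S,s(476,108,oA)),ray(D,s(263,175,od))]);print('knob',x.round(4),e)
print('rail corners z=.021')
for p in[(72,117),(700,330),(660,415),(36,180)]:print(plane(S,s(*p,oA),.021).round(4))
for p in[(395,250),(205,550),(97,530)]:print(plane(D,s(*p,od),.021).round(4))
print('housing corners: scene top-left... ')
x,e=tri([ray(S,s(510,141,oA)),ray(D,s(275,243,od))]);print(x,e)
# vial
print('vial',plane(D,(363,241),.058), plane(S,(269,171),.058))
print('bottle',plane(S,(257,300),.145))
```

```text
rack top from scene
[0.4771 0.1577 0.022 ]
[0.4216 0.3204 0.022 ]
[0.4652 0.3336 0.022 ]
[0.5239 0.1718 0.022 ]
side
[0.5232 0.1754 0.022 ]
[0.4807 0.1599 0.022 ]
[0.4266 0.3217 0.022 ]
[0.4675 0.3367 0.022 ]
red [0.4902 0.1977 0.0564] [0.0021 0.0021]
white [0.4737 0.2469 0.0561] [0.0019 0.0019]
blue [0.4567 0.2959 0.0554] [0.0021 0.0021]
knob [ 0.5732 -0.0888  0.191 ] [np.float64(0.002591768327468585), np.float64(0.0025917683274685626)]
rail corners z=.021
[ 0.5577 -0.4294  0.021 ]
[0.5745 0.0324 0.021 ]
[0.6372 0.0305 0.021 ]
[ 0.6106 -0.4247  0.021 ]
[ 0.547  -0.3919  0.021 ]
[0.5625 0.0537 0.021 ]
[0.6259 0.0542 0.021 ]
housing corners: scene top-left... 
[ 0.56281029 -0.07946718  0.15264781] [np.float64(0.001328752681368297), np.float64(0.0013287526813683301)]
vial [0.40842919 0.03491952 0.058     ] [0.40281152 0.03671853 0.058     ]
bottle [0.77419989 0.14210168 0.145     ]
```

Call:
jog_arm:
  motion:
    - {"tx":-0.015,"ty":0.015,"tz":-0.03,"gripper":-1}
    - {"tx":-0.035,"ty":0.032,"tz":-0.01}
    - {"tx":-0.035,"ty":0.032,"tz":-0.01}
    - {"tx":-0.035,"ty":0.032,"tz":-0.01}
    - {"tx":-0.035,"ty":0.032,"tz":-0.01}
    - {"tx":-0.035,"ty":0.032}
    - {"tx":-0.035,"ty":0.032}
    - {"tx":-0.035,"ty":0.032}
    - {"tx":-0.035,"ty":0.032}
    - {"tx":-0.035,"ty":0.032}
    - {"tx":-0.035,"ty":0.032}
    - {"tx":0,"ty":0}

```text
invalid input
```

Call:
jog_arm:
  motion:
    - {"tx":-0.015,"ty":0.015,"tz":-0.03,"wx":0,"wy":0,"wz":0,"gripper":-1}
  squeeze: 10

```text
time: 0.25
position: [0.2146, -0.5687, 0.2465]
orientation: [-0.167, 0.986, 0.006, -0.002]
ft_force: [0.6, 0.1, 0.0]
grip_width: 0.084
```

Call:
jog_arm:
  motion:
    - {"tx":-0.035,"ty":0.032,"tz":-0.01,"wx":0,"wy":0,"wz":0,"gripper":-1}
    - {"tx":-0.035,"ty":0.032,"tz":-0.01,"wx":0,"wy":0,"wz":0,"gripper":-1}
    - {"tx":-0.035,"ty":0.032,"tz":-0.01,"wx":0,"wy":0,"wz":0,"gripper":-1}
    - {"tx":-0.035,"ty":0.032,"tz":-0.01,"wx":0,"wy":0,"wz":0,"gripper":-1}
    - {"tx":-0.035,"ty":0.032,"tz":0,"wx":0,"wy":0,"wz":0,"gripper":-1}
    - {"tx":-0.035,"ty":0.032,"tz":0,"wx":0,"wy":0,"wz":0,"gripper":-1}
    - {"tx":-0.035,"ty":0.032,"tz":0,"wx":0,"wy":0,"wz":0,"gripper":-1}
    - {"tx":-0.035,"ty":0.032,"tz":0,"wx":0,"wy":0,"wz":0,"gripper":-1}
  squeeze: 10

```text
time: 1.05
position: [0.3998, -0.2274, 0.2913]
orientation: [-0.162, 0.987, 0.004, -0.001]
ft_force: [0.8, 0.1, 0.0]
grip_width: 0.0233
```

Call:
jog_arm:
  motion:
    - {"tx":-0.01,"ty":0.03,"tz":0,"wx":0,"wy":0,"wz":8,"gripper":-1}
    - {"tx":0,"ty":0.02,"tz":0,"wx":0,"wy":0,"wz":8,"gripper":-1}
    - {"tx":0,"ty":0,"tz":0,"wx":0,"wy":0,"wz":5,"gripper":-1}
    - {"tx":0,"ty":0,"tz":0,"wx":0,"wy":0,"wz":0,"gripper":-1}
  squeeze: 10

```text
time: 1.45
position: [0.3974, -0.1686, 0.2912]
orientation: [0.022, 1.0, 0.005, -0.002]
ft_force: [-0.8, -0.6, -0.3]
grip_width: 0.0011
```

Run:
```python
from h import *
import pickle
print(robot.observe())
m=cm('wrist'); cv2.imwrite('pics/w1.png',robot.snapshot('wrist')); pickle.dump(m,open('w1.pkl','wb'))
```

```text
{'time': 1.45, 'joint_pos': array([-0.02948762,  0.00217978, -0.30199341, -0.01025085, -1.26981322,
       -1.58280921]), 'joint_vel': array([ 0.02528056, -0.01216614, -0.01190024, -0.00545877, -0.00039186,
        0.01244844]), 'effort': array([  0.17243539, -19.40848231,  19.11503434,   4.24202397,
        -0.08721743,  -0.31605978]), 'position': array([ 0.39740737, -0.16858157,  0.29115906]), 'orientation': array([ 0.02227541,  0.99973863,  0.00490631, -0.00155221]), 'ft_force': array([-0.76379979, -0.63361158, -0.25244835]), 'torque': array([-0.08594384, -0.03359909,  0.00770832]), 'grip_width': 0.001085364174745717}
```

View pics/w1.png

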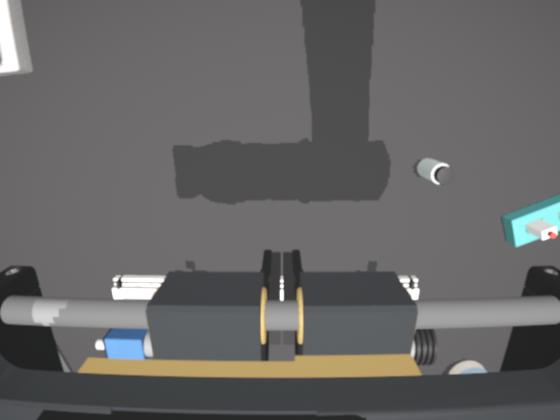

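Call:
jog_arm:
  motion:
    - {"tx":-0.03,"ty":0.035,"tz":-0.01,"wx":0,"wy":0,"wz":0,"gripper":-1}
    - {"tx":-0.03,"ty":0.035,"tz":-0.01,"wx":0,"wy":0,"wz":0,"gripper":-1}
    - {"tx":-0.03,"ty":0.035,"tz":-0.01,"wx":0,"wy":0,"wz":0,"gripper":-1}
    - {"tx":-0.03,"ty":0.035,"tz":-0.01,"wx":0,"wy":0,"wz":0,"gripper":-1}
    - {"tx":-0.03,"ty":0.035,"tz":-0.01,"wx":0,"wy":0,"wz":0,"gripper":-1}
    - {"tx":-0.03,"ty":0.035,"tz":0,"wx":0,"wy":0,"wz":-8,"gripper":-1}
    - {"tx":0,"ty":0.02,"tz":0,"wx":0,"wy":0,"wz":-8.5,"gripper":-1}
    - {"tx":0,"ty":0,"tz":0,"wx":0,"wy":0,"wz":-8.5,"gripper":-1}
    - {"tx":0,"ty":0,"tz":0,"wx":0,"wy":0,"wz":-8.5,"gripper":-1}
    - {"tx":0,"ty":0,"tz":0,"wx":0,"wy":0,"wz":-8.5,"gripper":-1}
    - {"tx":0,"ty":0,"tz":0,"wx":0,"wy":0,"wz":-8.5,"gripper":-1}
    - {"tx":0,"ty":0,"tz":0,"wx":0,"wy":0,"wz":-8.5,"gripper":-1}
  squeeze: 10

```text
time: 2.7
position: [0.593, 0.0549, 0.3373]
orientation: [-0.479, 0.878, 0.006, -0.004]
ft_force: [-0.3, 0.6, 0.3]
grip_width: 0.0005
```

Call:
jog_arm:
  motion:
    - {"tx":0,"ty":0,"tz":0,"wx":0,"wy":0,"wz":-8.5,"gripper":-1}
    - {"tx":0,"ty":0,"tz":0,"wx":0,"wy":0,"wz":-8.5,"gripper":-1}
    - {"tx":0,"ty":0,"tz":0,"wx":0,"wy":0,"wz":-8.5,"gripper":-1}
    - {"tx":0,"ty":0,"tz":0,"wx":0,"wy":0,"wz":-5,"gripper":-1}
    - {"tx":0,"ty":0,"tz":0,"wx":0,"wy":0,"wz":0,"gripper":-1}
    - {"tx":0,"ty":0,"tz":0,"wx":0,"wy":0,"wz":0,"gripper":-1}
  squeeze: 10

```text
time: 3.3
position: [0.5942, 0.0502, 0.3339]
orientation: [-0.697, 0.717, 0.008, -0.004]
ft_force: [0.5, 0.2, -0.3]
grip_width: 0.0006
```

Run:
```python
from h import *
import pickle
o=robot.observe();print(o['joint_pos'],o['joint_vel'].round(3))
m=cm('wrist'); cv2.imwrite('pics/w2.png',robot.snapshot('wrist')); pickle.dump(m,open('w2.pkl','wb'))
```

```text
[ 0.3493062   0.29217971  0.15090763 -0.01163746 -1.44429873 -0.37718152] [-0.01   0.006  0.001 -0.001  0.     0.015]
```

View pics/w2.png

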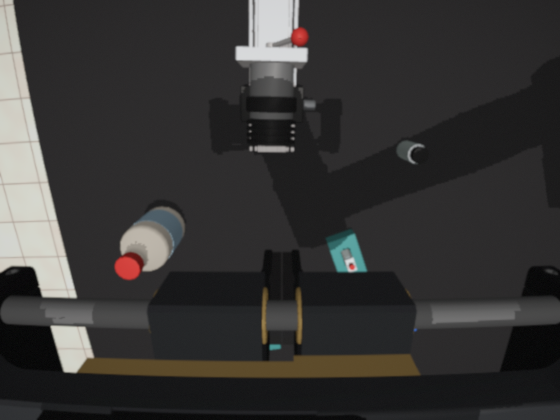

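Call:
jog_arm:
  motion:
    - {"tx":0.04,"ty":0,"tz":0,"wx":0,"wy":0,"wz":0,"gripper":-1}
    - {"tx":0.04,"ty":0,"tz":0,"wx":0,"wy":0,"wz":0,"gripper":-1}
    - {"tx":0.04,"ty":0,"tz":0,"wx":0,"wy":0,"wz":0,"gripper":-1}
    - {"tx":0.04,"ty":0,"tz":0,"wx":0,"wy":0,"wz":0,"gripper":-1}
    - {"tx":0,"ty":0,"tz":0,"wx":0,"wy":0,"wz":0,"gripper":-1}
    - {"tx":0,"ty":0,"tz":0,"wx":0,"wy":0,"wz":0,"gripper":-1}
  squeeze: 10

```text
time: 3.95
position: [0.5898, -0.1152, 0.3317]
orientation: [-0.695, 0.719, 0.009, -0.005]
ft_force: [-0.4, 0.5, 0.5]
grip_width: 0.0006
```

Run:
```python
from h import *
import pickle
o=robot.observe();print(o['joint_pos'],o['joint_vel'].round(3))
m=cm('wrist'); cv2.imwrite('pics/w3.png',robot.snapshot('wrist')); pickle.dump(m,open('w3.pkl','wb'))
crop('pics/w3.png','pics/w3c.png',180,0,380,150,4)
```

```text
[ 0.07241533  0.30259326  0.15846298 -0.00716408 -1.44533242 -0.1041862 ] [-0.034  0.007  0.002  0.008 -0.002  0.003]
```

View pics/w3.png

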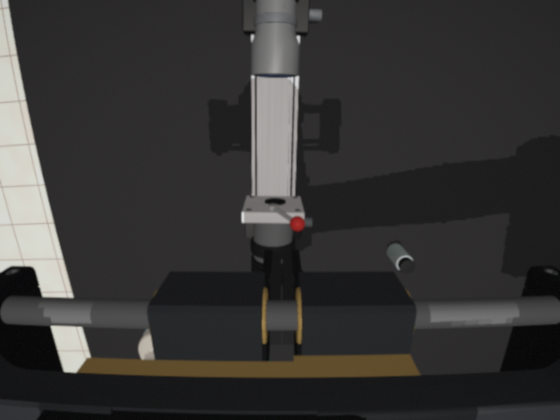

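View pics/w3c.png

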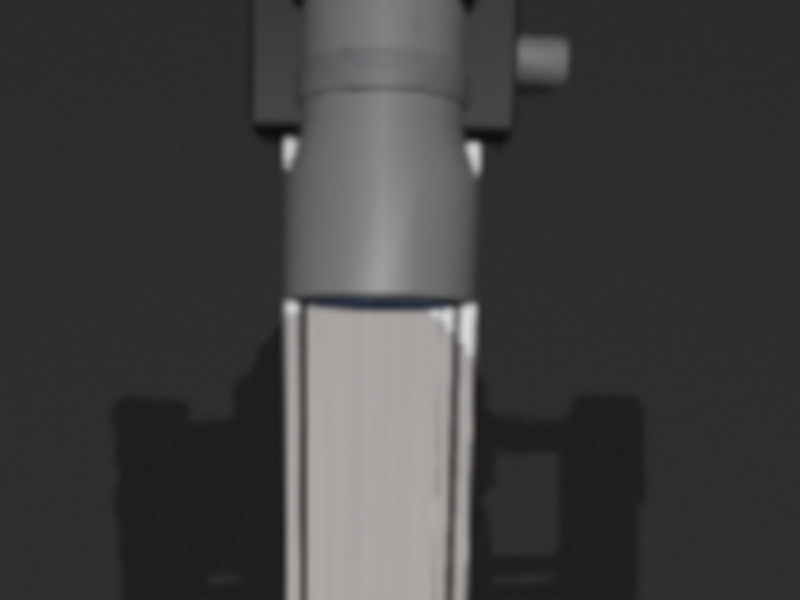

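Run:
```python
from h import *
crop('pics/w3.png','pics/w3d.png',225,180,325,250,8)
im=cv2.cvtColor(cv2.imread('pics/w3.png'),6)
for r in(85,100,120,140,160,180): print(r,im[r,244:306].tolist())
```

```text
85 [44, 41, 38, 34, 31, 31, 61, 116, 154, 157, 126, 81, 102, 153, 165, 164, 165, 165, 165, 166, 167, 167, 166, 165, 164, 164, 165, 166, 167, 166, 166, 166, 164, 165, 165, 165, 164, 163, 164, 164, 165, 165, 165, 165, 165, 164, 162, 161, 146, 104, 122, 177, 206, 200, 155, 85, 48, 46, 46, 45, 46, 46]
100 [30, 31, 31, 30, 29, 31, 50, 105, 154, 160, 135, 87, 100, 155, 167, 167, 168, 166, 165, 167, 168, 167, 166, 165, 163, 164, 165, 167, 168, 167, 166, 166, 164, 165, 166, 166, 165, 165, 164, 166, 167, 167, 166, 164, 161, 158, 162, 156, 127, 86, 115, 156, 161, 141, 82, 34, 33, 37, 45, 46, 47, 47]
120 [30, 31, 32, 31, 30, 32, 42, 101, 155, 161, 136, 82, 100, 157, 168, 168, 170, 167, 166, 167, 168, 168, 167, 165, 164, 164, 166, 168, 167, 167, 166, 165, 165, 166, 166, 165, 165, 166, 166, 167, 168, 167, 167, 166, 160, 151, 159, 148, 101, 92, 135, 157, 147, 97, 46, 31, 30, 31, 33, 37, 44, 46]
140 [31, 31, 31, 30, 30, 31, 38, 97, 155, 164, 150, 95, 102, 157, 168, 168, 169, 166, 165, 167, 168, 167, 165, 165, 165, 166, 167, 168, 168, 167, 166, 166, 167, 168, 167, 166, 167, 167, 168, 169, 169, 167, 167, 164, 159, 162, 156, 128, 88, 117, 155, 159, 137, 80, 35, 31, 30, 30, 32, 31, 30, 31]
160 [47, 47, 48, 47, 47, 44, 49, 107, 159, 164, 148, 94, 92, 143, 162, 166, 168, 166, 165, 167, 167, 166, 165, 165, 165, 166, 167, 168, 167, 167, 167, 165, 167, 167, 166, 167, 167, 167, 168, 168, 168, 167, 167, 161, 151, 158, 147, 95, 92, 139, 158, 145, 87, 35, 31, 31, 31, 31, 31, 37, 45, 47]
180 [47, 46, 46, 47, 47, 47, 50, 83, 133, 156, 146, 99, 92, 138, 160, 165, 166, 164, 164, 166, 166, 165, 164, 165, 165, 165, 166, 165, 166, 166, 165, 165, 166, 166, 164, 165, 166, 166, 166, 165, 166, 167, 163, 159, 161, 151, 113, 81, 119, 154, 149, 106, 54, 32, 31, 32, 32, 31, 30, 30, 31, 31]
```

View pics/w3d.png

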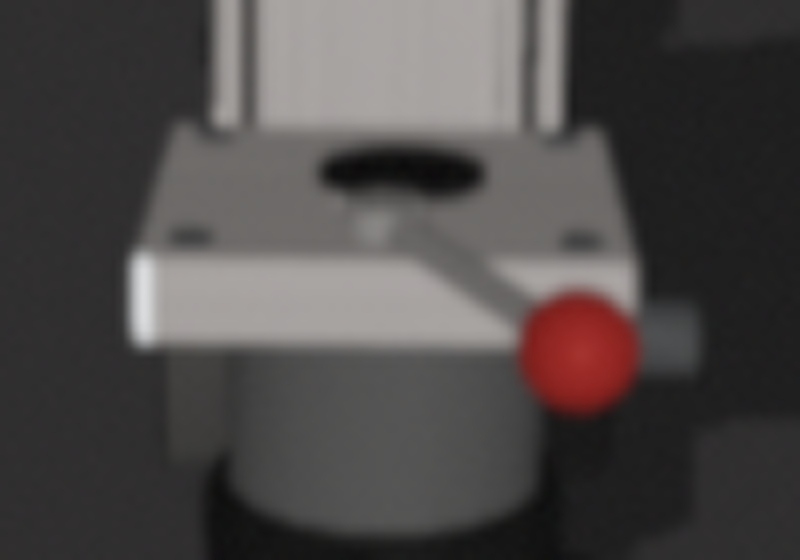

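```bash
cat > fit.py <<'E'
from h import *
import pickle
from scipy.optimize import least_squares
m=pickle.load(open('w3.pkl','rb'))
c=lambda x,y:((x+.5)/8+225-.5,(y+.5)/8+180-.5)
c4=lambda x,y:((x+.5)/4+180-.5,(y+.5)/4-.5)
pts=[]
for (st,uv) in [((.072,-.034,.149),c(135,252)),((.072,.034,.149),c(637,257)),((.084,-.034,.149),c(135,346)),((.072,-.034,.081),c(172,124)),((.072,.034,.081),c(605,127)),
   ((-.070,-.0255,.115),c4(287,296)),((-.070,.0255,.115),c4(476,296))]:
    w=plane(m,uv,st[2]); pts.append((st[:2],w[:2])); print(st,w.round(4))
rails=[]
def edge(r,lo):
    im=cv2.cvtColor(cv2.imread('pics/w3.png'),6)[r].astype(float)
    xs=range(244,256) if lo else range(306,290,-1)
    xs=list(xs)
    base=min(im[xs[:8]]) 
    for a,b in zip(xs,xs[1:]):
        if im[b]>85 and im[a]<=85: return a+(b-a)*(85-im[a])/(im[b]-im[a])
for r in (100,120,140,160,180):
    for lo,yy in((1,-.032),(0,.032)):
        u=edge(r,lo); w=plane(m,(u,r),.021); rails.append((yy,w[:2]))
        print(r,round(u,2),w.round(4))
def f(p):
    R=np.array([[np.cos(p[2]),-np.sin(p[2])],[np.sin(p[2]),np.cos(p[2])]])
    e=[]
    for s,w in pts: e+=list(R.T@(w-p[:2])-s)
    for yy,w in rails: e.append((R.T@(w-p[:2]))[1]-yy)
    return np.array(e)
r=least_squares(f,[.59,-.16,1.535]);print(r.x,np.degrees(r.x[2]));print((r.fun*1000).round(1))
p=r.x
R=np.array([[np.cos(p[2]),-np.sin(p[2])],[np.sin(p[2]),np.cos(p[2])]])
k=lambda uv,z:R.T@(plane(m,uv,z)[:2]-p[:2])
print('knob st',k(c(580,352),.189), plane(m,c(580,352),.189))
E
python3 fit.py
python3 - <<'E'
from h import *
# compare with scene/side views
import numpy as np
E
```

```text
(0.072, -0.034, 0.149) [ 0.6291 -0.0891  0.149 ]
(0.072, 0.034, 0.149) [ 0.5613 -0.0858  0.149 ]
(0.084, -0.034, 0.149) [ 0.63   -0.0757  0.149 ]
(0.072, -0.034, 0.081) [ 0.6296 -0.0885  0.081 ]
(0.072, 0.034, 0.081) [ 0.5606 -0.0854  0.081 ]
(-0.07, -0.0255, 0.115) [ 0.6125 -0.2306  0.115 ]
(-0.07, 0.0255, 0.115) [ 0.5625 -0.229   0.115 ]
100 250.64 [ 0.6212 -0.2047  0.021 ]
100 297.95 [ 0.5574 -0.2026  0.021 ]
120 250.73 [ 0.6225 -0.1784  0.021 ]
120 297.24 [ 0.5588 -0.1763  0.021 ]
140 250.8 [ 0.624  -0.1513  0.021 ]
140 296.91 [ 0.5598 -0.1491  0.021 ]
160 250.62 [ 0.6258 -0.1234  0.021 ]
160 296.04 [ 0.5616 -0.1211  0.021 ]
180 251.04 [ 0.6269 -0.0944  0.021 ]
180 295.4 [ 0.563  -0.0921  0.021 ]
[ 0.59152265 -0.15915914  1.51994451] 87.08640534466909
[-0.2  0.1 -0.3 -0.   1.3 -0.2  0.5 -0.5  0.1  0.6 -0.3  0.9 -1.2 -0.
  0.1 -0.1  0.1 -0.2 -0.   0.2 -0.5 -0.1 -0.1 -0.1]
knob st [0.07081699 0.02360975] [ 0.57154304 -0.08723361  0.189     ]
```

Call:
jog_arm:
  motion:
    - {"tx":-0.009,"ty":0.024,"tz":0,"wx":1.1,"wy":0.3,"wz":0,"gripper":-1}
    - {"tx":-0.009,"ty":0.024,"tz":0.02,"wx":0,"wy":0,"wz":0,"gripper":-1}
    - {"tx":-0.009,"ty":0.024,"tz":0.035,"wx":0,"wy":0,"wz":0,"gripper":-1}
    - {"tx":0,"ty":0,"tz":0.04,"wx":0,"wy":0,"wz":0,"gripper":-1}
    - {"tx":0,"ty":0,"tz":0.03,"wx":0,"wy":0,"wz":0,"gripper":-1}
    - {"tx":0,"ty":0,"tz":0.01,"wx":0,"wy":0,"wz":0,"gripper":-1}
    - {"tx":0,"ty":0,"tz":0,"wx":0,"wy":0,"wz":0,"gripper":-1}
  squeeze: 20

```text
time: 4.7
position: [0.5185, -0.078, 0.1951]
orientation: [-0.699, 0.716, -0.003, 0.003]
ft_force: [0.0, -0.7, 0.5]
grip_width: 0.0005
```

```bash
cat >> h.py <<'E'
from scipy.spatial.transform import Rotation as Ro
O=np.array([.5915,-.1592]);TH=1.51994
def st(w):
    c,s=np.cos(TH),np.sin(TH);d=np.array(w[:2])-O
    return np.array([c*d[0]+s*d[1],-s*d[0]+c*d[1],w[2]])
def wo(p):
    c,s=np.cos(TH),np.sin(TH);return np.array([O[0]+c*p[0]-s*p[1],O[1]+s*p[0]+c*p[1],p[2]])
def goto(target,yaw_y_deg):
    o=robot.observe();R=Ro.from_quat(o['orientation'])
    a=np.radians(yaw_y_deg);y=np.array([np.cos(a),np.sin(a),0]);z=np.array([0,0,-1.]);x=np.cross(y,z)
    G=Ro.from_matrix(np.c_[x,y,z])
    print('pos',o['position'].round(4),'st',st(o['position']).round(4),'t',o['time'],'w',round(o['grip_width'],4),'F',o['ft_force'].round(1))
    print('shift mm (tool axes)',(R.inv().apply(np.array(target)-o['position'])*1000).round(1),'turn deg',np.degrees((R.inv()*G).as_rotvec()).round(2))
E
python3 - <<'E'
from h import *
goto(wo([.0695,.075,.183]),177.09)
for n in('scene','side','wrist'): cv2.imwrite(f'pics/{n}4.png',robot.snapshot(n))
a=cv2.imread('pics/scene4.png')[130:290,60:340];b=cv2.imread('pics/side4.png')[90:250,220:500]
cv2.imwrite('pics/c4.png',cv2.resize(np.vstack([a,b]),None,fx=1.8,fy=1.8))
E
```

```text
pos [ 0.5185 -0.078   0.1951] st [0.0774 0.077  0.1951] t 4.7 w 0.0005 F [ 0.  -0.7  0.5]
shift mm (tool axes) [ 7.9 -1.7 12.1] turn deg [-0.43  0.03  1.53]
```

View pics/c4.png

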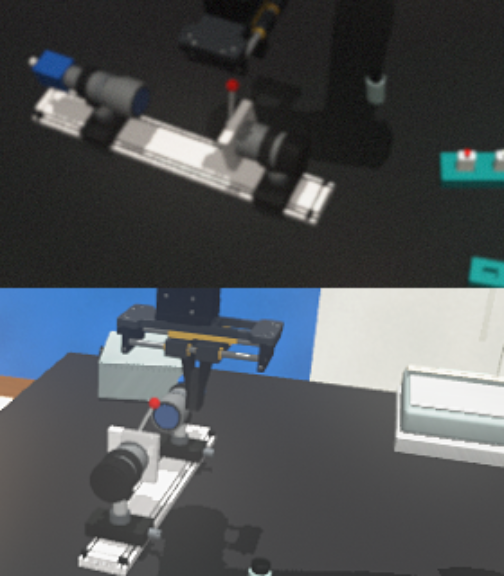

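View pics/wrist4.png

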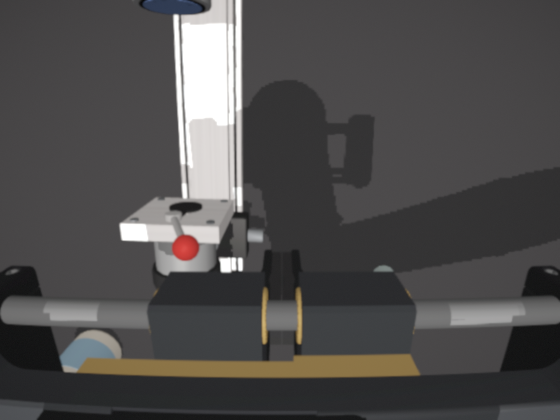

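Call:
jog_arm:
  motion:
    - {"tx":0.008,"ty":0,"tz":0.012,"wx":0,"wy":0,"wz":1.5,"gripper":-1}
    - {"tx":0,"ty":-0.015,"tz":0,"wx":-0.4,"wy":0,"wz":0,"gripper":-1}
    - {"tx":0,"ty":-0.012,"tz":0,"wx":0,"wy":0,"wz":0,"gripper":-1}
    - {"tx":0,"ty":-0.01,"tz":0,"wx":0,"wy":0,"wz":0,"gripper":-1}
    - {"tx":0,"ty":-0.01,"tz":0,"wx":0,"wy":0,"wz":0,"gripper":-1}
    - {"tx":0,"ty":0,"tz":0,"wx":0,"wy":0,"wz":0,"gripper":-1}
  squeeze: 20

```text
time: 5.45
position: [0.5712, -0.0911, 0.1882]
orientation: [-0.687, 0.727, -0.003, 0.005]
ft_force: [0.4, 0.1, -0.3]
grip_width: 0.0004
```

Run:
```python
from h import *
goto(wo([.0695,-.010,.183]),177.09)
for n in('side','wrist'): cv2.imwrite(f'pics/{n}5.png',robot.snapshot(n))
a=cv2.imread('pics/wrist5.png')[100:320,100:380];b=cv2.imread('pics/side5.png')[90:250,220:500]
cv2.imwrite('pics/c5.png',cv2.resize(np.vstack([a,b]),None,fx=1.5,fy=1.5))
```

```text
pos [ 0.5712 -0.0911  0.1882] st [0.067  0.0238 0.1882] t 5.45 w 0.0004 F [ 0.4  0.1 -0.3]
shift mm (tool axes) [ -2.7 -33.7   5.6] turn deg [-0.63  0.13 -0.35]
```

View pics/c5.png

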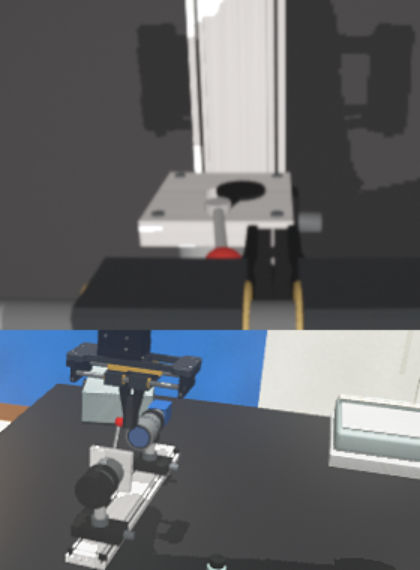

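Call:
jog_arm:
  motion:
    - {"tx":-0.002,"ty":-0.008,"tz":0.004,"wx":-0.6,"wy":0,"wz":0,"gripper":-1}
    - {"tx":0,"ty":-0.008,"tz":0,"wx":0,"wy":0,"wz":0,"gripper":-1}
    - {"tx":0,"ty":-0.006,"tz":0,"wx":0,"wy":0,"wz":0,"gripper":-1}
    - {"tx":0,"ty":-0.004,"tz":0,"wx":0,"wy":0,"wz":0,"gripper":-1}
    - {"tx":0,"ty":0,"tz":0,"wx":0,"wy":0,"wz":0,"gripper":-1}
  squeeze: 20

```text
time: 6.05
position: [0.597, -0.0901, 0.1834]
orientation: [-0.687, 0.727, 0.002, -0.0]
ft_force: [-2.1, -0.9, 0.2]
grip_width: 0.0007
```

Run:
```python
from h import *
goto(wo([.0695,-.010,.183]),177.09)
```

```text
pos [ 0.597  -0.0901  0.1834] st [ 0.0693 -0.002   0.1834] t 6.05 w 0.0007 F [-2.1 -0.9  0.2]
shift mm (tool axes) [-0.3 -8.   0.4] turn deg [ 0.2   0.13 -0.33]
```

Call:
jog_arm:
  motion:
    - {"tx":0,"ty":-0.003,"tz":0,"wx":0,"wy":0,"wz":0,"gripper":-1}
    - {"tx":0,"ty":-0.002,"tz":0,"wx":0,"wy":0,"wz":0,"gripper":-1}
  squeeze: 20

```text
time: 6.25
position: [0.6014, -0.0904, 0.1828]
orientation: [-0.687, 0.727, 0.003, -0.001]
ft_force: [-1.5, 0.7, -0.2]
grip_width: 0.0004
```

Call:
jog_arm:
  motion:
    - {"tx":0,"ty":-0.002,"tz":0,"wx":0,"wy":0,"wz":0,"gripper":-1}
  squeeze: 20

```text
time: 6.35
position: [0.603, -0.0904, 0.1824]
orientation: [-0.687, 0.727, 0.003, -0.001]
ft_force: [-1.7, 0.0, -0.6]
grip_width: 0.0002
```

Run:
```python
from h import *
goto(wo([.0695,-.010,.183]),177.09)
for n in('side','wrist'): cv2.imwrite(f'pics/{n}6.png',robot.snapshot(n))
a=cv2.imread('pics/wrist6.png')[100:320,100:380];b=cv2.imread('pics/side6.png')[110:220,220:360]
b=cv2.resize(b,(280,220))
cv2.imwrite('pics/c6.png',cv2.resize(np.hstack([a,b]),None,fx=1.4,fy=1.4))
```

```text
pos [ 0.603  -0.0904  0.1824] st [ 0.0692 -0.008   0.1824] t 6.35 w 0.0002 F [-1.7  0.  -0.6]
shift mm (tool axes) [-0.3 -2.  -0.6] turn deg [ 0.39  0.15 -0.36]
```

View pics/c6.png

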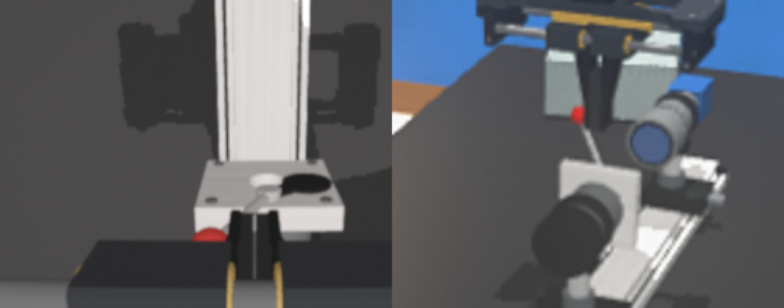

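Opening is nearly clear; keep pushing until the force rises at the stop.

Call:
jog_arm:
  motion:
    - {"tx":0,"ty":-0.002,"tz":0,"wx":0,"wy":0,"wz":0,"gripper":-1}
    - {"tx":0,"ty":-0.002,"tz":0,"wx":0,"wy":0,"wz":0,"gripper":-1}
  squeeze: 20

```text
time: 6.65
position: [0.6069, -0.0907, 0.1823]
orientation: [-0.687, 0.727, 0.004, -0.001]
ft_force: [-2.4, 1.5, -1.1]
grip_width: 0.0004
```

Call:
jog_arm:
  motion:
    - {"tx":0,"ty":-0.002,"tz":0,"wx":0,"wy":0,"wz":0,"gripper":-1}
  squeeze: 20

```text
time: 6.75
position: [0.6084, -0.0908, 0.1821]
orientation: [-0.687, 0.727, 0.004, -0.002]
ft_force: [-5.3, 1.4, 0.1]
grip_width: 0.0006
```

Call:
jog_arm:
  motion:
    - {"tx":0,"ty":-0.0015,"tz":0,"wx":0,"wy":0,"wz":0,"gripper":-1}
  squeeze: 20

```text
time: 6.85
position: [0.6085, -0.0908, 0.182]
orientation: [-0.687, 0.727, 0.006, -0.004]
ft_force: [-7.0, 1.3, 2.0]
grip_width: 0.0007
```

Call:
jog_arm:
  motion:
    - {"tx":0,"ty":-0.0015,"tz":0,"wx":0,"wy":0,"wz":0,"gripper":-1}
  squeeze: 20

```text
time: 6.95
position: [0.6085, -0.0909, 0.1821]
orientation: [-0.687, 0.727, 0.007, -0.005]
ft_force: [-5.0, 1.6, 1.8]
grip_width: 0.0005
```

Call:
jog_arm:
  motion:
    - {"tx":0,"ty":0.025,"tz":0,"wx":0,"wy":0,"wz":0,"gripper":-1}
    - {"tx":0,"ty":0.02,"tz":-0.03,"wx":0,"wy":0,"wz":0,"gripper":-1}
    - {"tx":0,"ty":0.015,"tz":-0.045,"wx":0,"wy":0,"wz":0,"gripper":-1}
    - {"tx":-0.04,"ty":0.01,"tz":-0.03,"wx":0,"wy":0,"wz":0,"gripper":-1}
    - {"tx":-0.045,"ty":0.01,"tz":-0.01,"wx":0,"wy":0,"wz":0,"gripper":-1}
    - {"tx":-0.045,"ty":0.01,"tz":0,"wx":0,"wy":0,"wz":0,"gripper":0}
    - {"tx":-0.045,"ty":0.01,"tz":0,"wx":0,"wy":0,"wz":0,"gripper":0}
    - {"tx":-0.045,"ty":0.01,"tz":0,"wx":0,"wy":0,"wz":0,"gripper":0}
    - {"tx":-0.045,"ty":0.01,"tz":0,"wx":0,"wy":0,"wz":0,"gripper":0}
    - {"tx":-0.045,"ty":0.01,"tz":0,"wx":0,"wy":0,"wz":-5,"gripper":0}
    - {"tx":-0.045,"ty":0.01,"tz":0,"wx":0,"wy":0,"wz":-8,"gripper":0}
    - {"tx":-0.02,"ty":0.01,"tz":0,"wx":0,"wy":0,"wz":-8,"gripper":0}
  squeeze: 20

```text
time: 8.15
position: [0.4855, 0.3044, 0.3169]
orientation: [0.81, -0.587, 0.007, -0.018]
ft_force: [-0.1, -0.8, -0.2]
grip_width: 0.0419
```

Call:
jog_arm:
  motion:
    - {"tx":0,"ty":0,"tz":0,"wx":0,"wy":0,"wz":0,"gripper":0}
    - {"tx":0,"ty":0,"tz":0,"wx":0,"wy":0,"wz":0,"gripper":0}
  squeeze: 20

```text
time: 8.35
position: [0.4857, 0.3086, 0.3184]
orientation: [0.811, -0.585, 0.008, -0.021]
ft_force: [-0.0, -0.7, 0.0]
grip_width: 0.0434
```

Run:
```python
from h import *
goto([.437,.353,.30],198.8)
import pickle
m=cm('wrist'); cv2.imwrite('pics/w7.png',robot.snapshot('wrist')); pickle.dump(m,open('w7.pkl','wb'))
for n in('scene','side'): cv2.imwrite(f'pics/{n}7.png',robot.snapshot(n))
a=cv2.imread('pics/scene7.png')[130:290,60:340];b=cv2.imread('pics/side7.png')[110:270,220:500]
cv2.imwrite('pics/c7.png',cv2.resize(np.vstack([a,b]),None,fx=1.8,fy=1.8))
```

```text
pos [0.4857 0.3086 0.3184] st [0.4618 0.1295 0.3184] t 8.35 w 0.0434 F [-0.  -0.7  0. ]
shift mm (tool axes) [-57.3  32.9  17.7] turn deg [-2.5   0.71 -0.37]
```

View pics/w7.png

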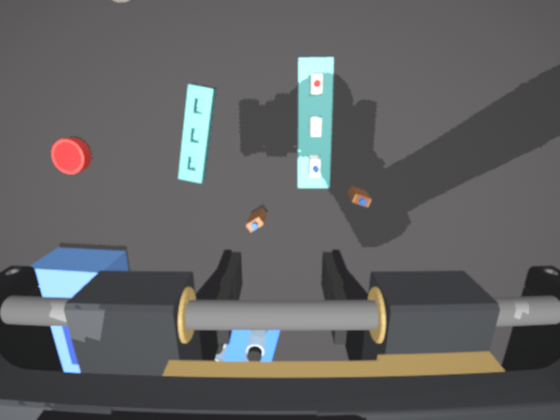

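View pics/c7.png

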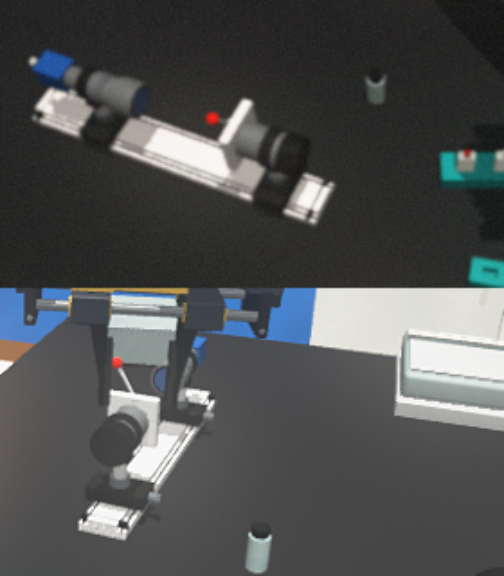

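Run:
```python
from h import *
crop('pics/w7.png','pics/w7c.png',280,50,380,220,5)
crop('pics/w7.png','pics/w7d.png',292,145,340,195,12)
```

```text
(no output)
```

View pics/w7c.png

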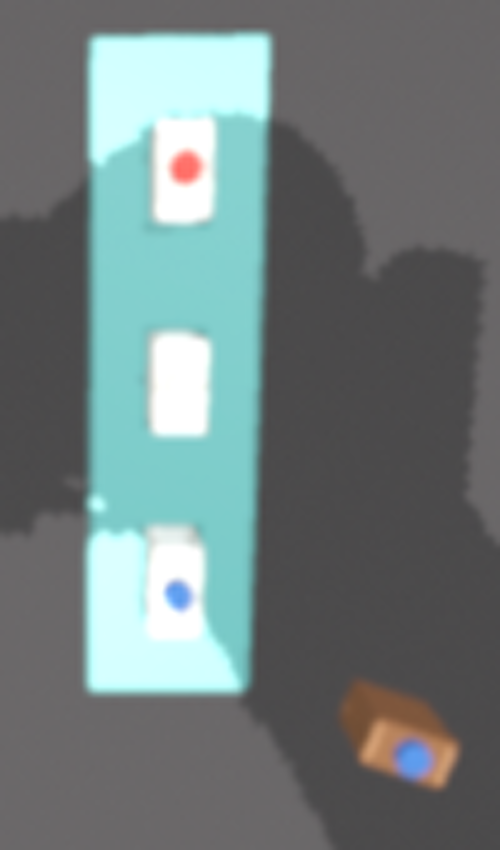

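View pics/w7d.png

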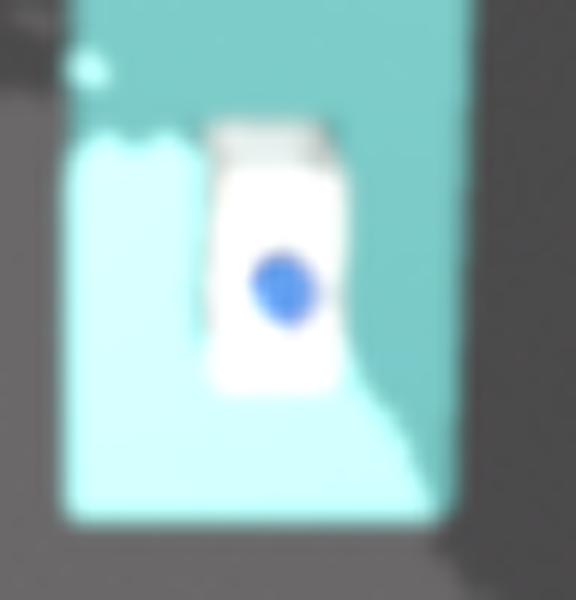

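Run:
```python
from h import *
import pickle
m=pickle.load(open('w7.pkl','rb'))
q=lambda x,y,o,s:((x+.5)/s+o[0]-.5,(y+.5)/s+o[1]-.5)
C=[plane(m,q(x,y,(280,50),5),.022)[:2] for x,y in[(90,36),(271,35),(247,692),(87,690)]]
print(np.round(C,4)); c=np.mean(C,0); 
d=(C[3]-C[0])+(C[2]-C[1]);a=np.degrees(np.arctan2(d[1],d[0]));print('rack c',c.round(4),'yaw',a,'len',np.linalg.norm(C[3]-C[0]),np.linalg.norm(C[1]-C[0]))
u=np.array([np.cos(np.radians(a)),np.sin(np.radians(a))])
print('slot blue',(c+.052*u).round(4))
T=[plane(m,q(x,y,(292,145),12),.051)[:2] for x,y in[(213,163),(343,168),(337,394),(211,394)]]
print('top',np.round(T,4),np.mean(T,0).round(4))
im=cv2.imread('pics/w7.png').astype(int)
for nm,(y0,y1,x0,x1) in dict(blue=(155,182,305,328),).items():
    k=im[y0:y1,x0:x1];mk=(k[...,0]-k[...,2]>60)
    ys,xs=np.nonzero(mk);print(nm,xs.mean()+x0,ys.mean()+y0,mk.sum(),plane(m,(xs.mean()+x0,ys.mean()+y0),.057).round(4))
print('brown', plane(m,q(412,760,(280,50),5),.055).round(4),plane(m,q(345,715,(280,50),5),.0).round(4))
S=cm('scene');D=cm('side')
print(proj(S,np.r_[np.mean(T,0),.055]),proj(D,np.r_[np.mean(T,0),.055]))
```

```text
[[0.5215 0.1745]
 [0.4783 0.1597]
 [0.4234 0.3218]
 [0.466  0.336 ]]
rack c [0.4723 0.248 ] yaw 108.84386292029225 len 0.17081496361369625 0.04561384587942493
slot blue [0.4555 0.2972]
top [[0.4664 0.2871]
 [0.4532 0.2831]
 [0.4452 0.3064]
 [0.4581 0.3109]] [0.4557 0.2969]
blue 322.13744075829385 167.0 211 [0.4477 0.2916 0.057 ]
brown [0.3817 0.3178 0.055 ] [0.3897 0.3235 0.    ]
[[362.34199261 215.53190054]] [[310.30509088 315.36764552]]
```

Run:
```python
from h import *
goto([.4556,.2970,.13],198.84)
```

```text
pos [0.4858 0.307  0.3182] st [0.4602 0.1292 0.3182] t 8.5 w 0.0434 F [0.2 0.4 0.3]
shift mm (tool axes) [  2.2  39.8 186.7] turn deg [-2.43  0.69 -0.52]
```

Call:
jog_arm:
  motion:
    - {"tx":0.001,"ty":0.015,"tz":0.01,"wx":-2.4,"wy":0.7,"wz":-0.5,"gripper":0}
    - {"tx":0,"ty":0.015,"tz":0.03,"wx":0,"wy":0,"wz":0,"gripper":0}
    - {"tx":0,"ty":0.003,"tz":0.045,"wx":0,"wy":0,"wz":0,"gripper":0}
    - {"tx":0,"ty":0,"tz":0.045,"wx":0,"wy":0,"wz":0,"gripper":0}
    - {"tx":0,"ty":0,"tz":0.03,"wx":0,"wy":0,"wz":0,"gripper":0}
    - {"tx":0,"ty":0,"tz":0,"wx":0,"wy":0,"wz":0,"gripper":0}
    - {"tx":0,"ty":0,"tz":0,"wx":0,"wy":0,"wz":0,"gripper":0}
  squeeze: 20

```text
time: 9.2
position: [0.4537, 0.2872, 0.1525]
orientation: [0.809, -0.587, -0.001, 0.004]
ft_force: [0.9, -0.1, 0.9]
grip_width: 0.0438
```

Run:
```python
from h import *
goto([.4556,.2970,.10],198.84)
```

```text
pos [0.4537 0.2872 0.1525] st [0.4388 0.1603 0.1525] t 9.2 w 0.0438 F [ 0.9 -0.1  0.9]
shift mm (tool axes) [-8.9 -5.2 52.4] turn deg [ 0.41 -0.12 -0.79]
```

Call:
jog_arm:
  motion:
    - {"tx":-0.009,"ty":-0.005,"tz":0.02,"wx":0.4,"wy":-0.1,"wz":-0.8,"gripper":0}
    - {"tx":0,"ty":0,"tz":0.03,"wx":0,"wy":0,"wz":0,"gripper":0}
    - {"tx":0,"ty":0,"tz":0,"wx":0,"wy":0,"wz":0,"gripper":0}
    - {"tx":0,"ty":0,"tz":0,"wx":0,"wy":0,"wz":0,"gripper":0}
  squeeze: 20

```text
time: 9.6
position: [0.4604, 0.3002, 0.1097]
orientation: [0.813, -0.582, 0.002, -0.007]
ft_force: [-0.6, -0.5, 0.0]
grip_width: 0.0434
```

Run:
```python
from h import *
goto([.4556,.2970,.026],198.84)
m=cm('wrist');cv2.imwrite('pics/w8.png',robot.snapshot('wrist'))
P=lambda X:proj(m,X).round(1)
a=np.radians(198.84);y=np.array([np.cos(a),np.sin(a),0]);x=np.array([-y[1],y[0],0])
c=np.array([.4556,.297,.051])
im=cv2.imread('pics/w8.png')
for sx in(-1,1):
  for sy in(-1,1):
    u=proj(m,c+x*sx*.01125+y*sy*.00625)[0];cv2.circle(im,tuple(int(round(v)) for v in u),1,(0,255,0),-1)
cv2.imwrite('pics/w8a.png',cv2.resize(im[180:400,160:420],None,fx=3,fy=2.7))
```

```text
pos [0.4604 0.3002 0.1097] st [0.4521 0.1543 0.1097] t 9.6 w 0.0434 F [-0.6 -0.5  0. ]
shift mm (tool axes) [ 1.9  6.6 83.7] turn deg [-0.72  0.28 -0.02]
```

View pics/w8a.png

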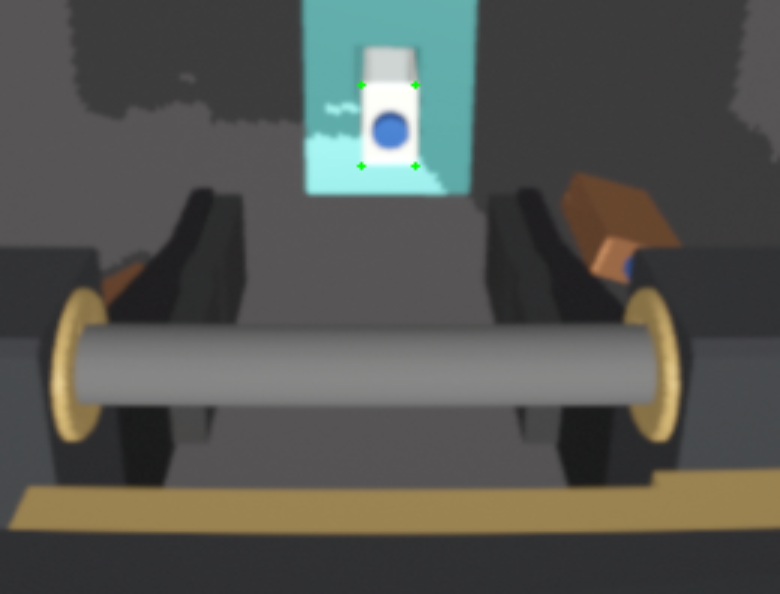

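Call:
jog_arm:
  motion:
    - {"tx":0.001,"ty":0.006,"tz":0.01,"wx":-0.7,"wy":0.3,"wz":0,"gripper":0}
    - {"tx":0,"ty":0,"tz":0.01,"wx":0,"wy":0,"wz":0,"gripper":0}
    - {"tx":0,"ty":0,"tz":0,"wx":0,"wy":0,"wz":0,"gripper":0}
    - {"tx":0,"ty":0,"tz":0,"wx":0,"wy":0,"wz":0,"gripper":0}
  squeeze: 20

```text
time: 10.05
position: [0.4561, 0.2984, 0.0923]
orientation: [0.813, -0.582, 0.0, -0.003]
ft_force: [0.4, -0.3, -0.3]
grip_width: 0.0437
```

Run:
```python
from h import *
goto([.4556,.2970,.026],198.84)
```

```text
pos [0.4561 0.2984 0.0923] st [0.4501 0.1585 0.0923] t 10.05 w 0.0437 F [ 0.4 -0.3 -0.3]
shift mm (tool axes) [ 1.4  1.3 66.2] turn deg [-0.31  0.16 -0.04]
```

Call:
jog_arm:
  motion:
    - {"tx":0.001,"ty":0.001,"tz":0.015,"wx":-0.3,"wy":0.1,"wz":0,"gripper":0}
    - {"tx":0,"ty":0,"tz":0.02,"wx":0,"wy":0,"wz":0,"gripper":0}
    - {"tx":0,"ty":0,"tz":0.015,"wx":0,"wy":0,"wz":0,"gripper":0}
    - {"tx":0,"ty":0,"tz":0,"wx":0,"wy":0,"wz":0,"gripper":0}
    - {"tx":0,"ty":0,"tz":0,"wx":0,"wy":0,"wz":0,"gripper":0}
  squeeze: 20

```text
time: 10.55
position: [0.4555, 0.2971, 0.0387]
orientation: [0.813, -0.582, -0.001, -0.0]
ft_force: [0.3, -0.7, 0.5]
grip_width: 0.0433
```

Run:
```python
from h import *
goto([.4556,.2970,.026],198.84)
cv2.imwrite('pics/w9.png',robot.snapshot('wrist'))
```

```text
pos [0.4555 0.2971 0.0387] st [0.4488 0.159  0.0387] t 10.55 w 0.0433 F [ 0.3 -0.7  0.5]
shift mm (tool axes) [ 0.1 -0.  12.7] turn deg [ 0.03  0.05 -0.05]
```

View pics/w9.png

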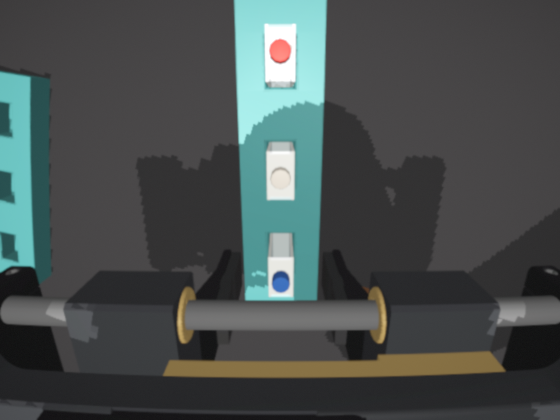

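Call:
jog_arm:
  motion:
    - {"tx":0,"ty":0,"tz":0.006,"wx":0,"wy":0,"wz":0,"gripper":0}
    - {"tx":0,"ty":0,"tz":0.005,"wx":0,"wy":0,"wz":0,"gripper":0}
    - {"tx":0,"ty":0,"tz":0,"wx":0,"wy":0,"wz":0,"gripper":0}
    - {"tx":0,"ty":0,"tz":0,"wx":0,"wy":0,"wz":0,"gripper":0}
  squeeze: 12

```text
time: 11.0
position: [0.4562, 0.2979, 0.0284]
orientation: [0.813, -0.582, -0.0, -0.002]
ft_force: [-0.5, 0.9, 0.1]
grip_width: 0.0433
```

Run:
```python
from h import *
goto([.4556,.2970,.026],198.84)
```

```text
pos [0.4562 0.2979 0.0284] st [0.4497 0.1584 0.0284] t 11.0 w 0.0433 F [-0.5  0.9  0.1]
shift mm (tool axes) [0.7 0.9 2.4] turn deg [-0.13  0.15 -0.05]
```

Call:
jog_arm:
  motion:
    - {"tx":0.0007,"ty":0.0009,"tz":0.0015,"wx":-0.1,"wy":0.1,"wz":0,"gripper":0}
    - {"tx":0,"ty":0,"tz":0,"wx":0,"wy":0,"wz":0,"gripper":-0.5}
    - {"tx":0,"ty":0,"tz":0,"wx":0,"wy":0,"wz":0,"gripper":-0.6}
    - {"tx":0,"ty":0,"tz":0,"wx":0,"wy":0,"wz":0,"gripper":-0.65}
    - {"tx":0,"ty":0,"tz":0,"wx":0,"wy":0,"wz":0,"gripper":-0.65}
  squeeze: 12

```text
time: 11.5
position: [0.4559, 0.2972, 0.0275]
orientation: [0.813, -0.582, -0.0, -0.001]
ft_force: [-0.5, -0.6, -0.1]
grip_width: 0.0203
```

Run:
```python
from h import *
goto([.4556,.2970,.026],198.84)
```

```text
pos [0.4559 0.2972 0.0275] st [0.4489 0.1587 0.0275] t 11.5 w 0.0203 F [-0.5 -0.6 -0.1]
shift mm (tool axes) [0.1 0.3 1.5] turn deg [-0.1   0.08 -0.04]
```

Call:
jog_arm:
  motion:
    - {"tx":0,"ty":0,"tz":0,"wx":0,"wy":0,"wz":0,"gripper":-0.75}
    - {"tx":0,"ty":0,"tz":0,"wx":0,"wy":0,"wz":0,"gripper":-1}
    - {"tx":0,"ty":0,"tz":0,"wx":0,"wy":0,"wz":0,"gripper":-1}
    - {"tx":0,"ty":0,"tz":0,"wx":0,"wy":0,"wz":0,"gripper":-1}
  squeeze: 12

```text
time: 11.9
position: [0.4559, 0.2973, 0.0276]
orientation: [0.813, -0.582, -0.0, -0.001]
ft_force: [-0.2, 0.1, 1.2]
grip_width: 0.0124
```

Run:
```python
from h import *
goto([.4556,.2970,.15],198.84)
```

```text
pos [0.4559 0.2973 0.0276] st [0.449  0.1587 0.0276] t 11.9 w 0.0124 F [-0.2  0.1  1.2]
shift mm (tool axes) [-0.000e+00  1.000e-01 -1.224e+02] turn deg [-0.11  0.09 -0.04]
```

Call:
jog_arm:
  motion:
    - {"tx":0,"ty":0,"tz":-0.006,"wx":0,"wy":0,"wz":0,"gripper":-1}
    - {"tx":0,"ty":0,"tz":-0.01,"wx":0,"wy":0,"wz":0,"gripper":-1}
    - {"tx":0,"ty":0,"tz":-0.012,"wx":0,"wy":0,"wz":0,"gripper":-1}
    - {"tx":0,"ty":0,"tz":-0.025,"wx":0,"wy":0,"wz":0,"gripper":-1}
    - {"tx":0,"ty":0,"tz":-0.035,"wx":0,"wy":0,"wz":0,"gripper":-1}
    - {"tx":0,"ty":0,"tz":-0.035,"wx":0,"wy":0,"wz":0,"gripper":-1}
    - {"tx":0,"ty":0,"tz":-0.035,"wx":0,"wy":0,"wz":0,"gripper":-1}
    - {"tx":0,"ty":0,"tz":-0.025,"wx":0,"wy":0,"wz":0,"gripper":-1}
    - {"tx":0,"ty":0,"tz":-0.01,"wx":0,"wy":0,"wz":0,"gripper":-1}
    - {"tx":0,"ty":0,"tz":0,"wx":0,"wy":0,"wz":0,"gripper":-1}
  squeeze: 12

```text
time: 12.9
position: [0.4552, 0.296, 0.2367]
orientation: [0.813, -0.582, 0.0, -0.004]
ft_force: [0.4, 0.4, 0.2]
grip_width: 0.0122
```

Run:
```python
from h import *
goto(wo([0,0,.25]),177.09)
for n in('scene','side','wrist'): cv2.imwrite(f'pics/{n}10.png',robot.snapshot(n))
a=cv2.imread('pics/scene10.png')[130:290,260:540];b=cv2.imread('pics/side10.png')[200:360,180:460]
cv2.imwrite('pics/c10.png',cv2.resize(np.vstack([a,b]),None,fx=1.8,fy=1.8))
```

```text
pos [0.4552 0.296  0.2367] st [0.4477 0.1593 0.2367] t 12.9 w 0.0122 F [0.4 0.4 0.2]
shift mm (tool axes) [474.8  17.5 -15.4] turn deg [-0.35  0.31 21.7 ]
```

View pics/c10.png

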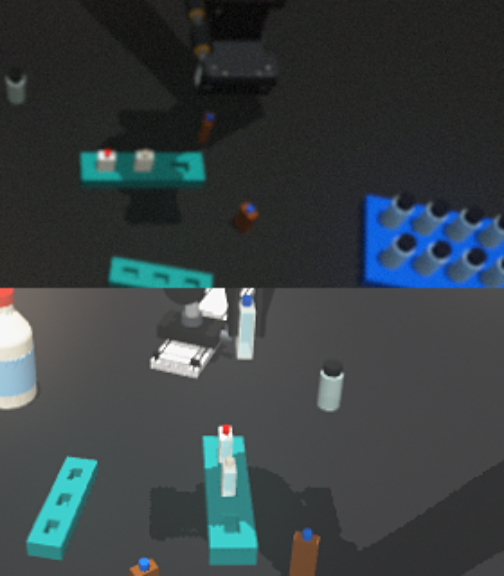

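View pics/wrist10.png

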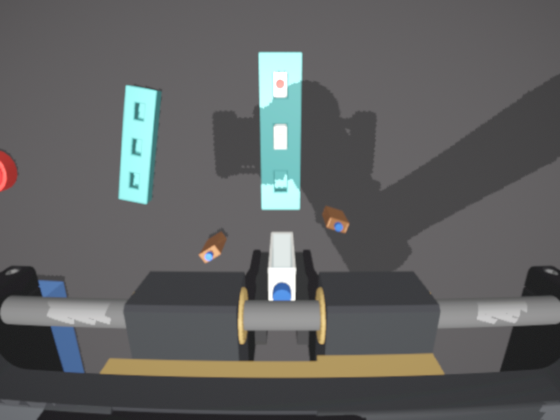

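Call:
jog_arm:
  motion:
    - {"tx":0.01,"ty":0,"tz":-0.02,"wx":0,"wy":0,"wz":7,"gripper":-1}
    - {"tx":0.02,"ty":0,"tz":-0.02,"wx":0,"wy":0,"wz":7,"gripper":-1}
    - {"tx":0.03,"ty":-0.005,"tz":0,"wx":0,"wy":0,"wz":7,"gripper":-1}
    - {"tx":0.035,"ty":-0.015,"tz":0,"wx":0,"wy":0,"wz":0,"gripper":-1}
    - {"tx":0.04,"ty":-0.02,"tz":0,"wx":0,"wy":0,"wz":0,"gripper":-1}
    - {"tx":0.04,"ty":-0.02,"tz":0,"wx":0,"wy":0,"wz":0,"gripper":-1}
    - {"tx":0.04,"ty":-0.02,"tz":0,"wx":0,"wy":0,"wz":0,"gripper":-1}
    - {"tx":0.04,"ty":-0.02,"tz":0,"wx":0,"wy":0,"wz":0,"gripper":-1}
    - {"tx":0.04,"ty":-0.015,"tz":0,"wx":0,"wy":0,"wz":0,"gripper":-1}
    - {"tx":0.03,"ty":-0.01,"tz":0,"wx":0,"wy":0,"wz":0,"gripper":-1}
    - {"tx":0.02,"ty":0,"tz":0,"wx":0,"wy":0,"wz":0,"gripper":-1}
    - {"tx":0,"ty":0,"tz":0,"wx":0,"wy":0,"wz":0,"gripper":-1}
  squeeze: 12

```text
time: 14.25
position: [0.5696, -0.0699, 0.2491]
orientation: [-0.688, 0.725, 0.01, -0.023]
ft_force: [0.6, -0.2, -0.4]
grip_width: 0.0124
```

Run:
```python
from h import *
goto(wo([0,0,.26]),177.09)
```

```text
pos [ 0.5696 -0.0699  0.2491] st [0.0881 0.0264 0.2491] t 14.25 w 0.0124 F [ 0.6 -0.2 -0.4]
shift mm (tool axes) [ 88.3 -26.  -10.4] turn deg [ 2.58 -1.13 -0.05]
```

Call:
jog_arm:
  motion:
    - {"tx":0.025,"ty":-0.01,"tz":-0.005,"wx":2,"wy":-1,"wz":0,"gripper":-1}
    - {"tx":0.03,"ty":-0.01,"tz":-0.003,"wx":0.5,"wy":0,"wz":0,"gripper":-1}
    - {"tx":0.02,"ty":-0.005,"tz":0,"wx":0,"wy":0,"wz":0,"gripper":-1}
    - {"tx":0.005,"ty":0,"tz":0,"wx":0,"wy":0,"wz":0,"gripper":-1}
    - {"tx":0,"ty":0,"tz":0,"wx":0,"wy":0,"wz":0,"gripper":-1}
  squeeze: 12

```text
time: 14.75
position: [0.5888, -0.1504, 0.2477]
orientation: [-0.689, 0.725, 0.006, -0.006]
ft_force: [-0.5, 0.9, -0.4]
grip_width: 0.0122
```

Run:
```python
from h import *
goto(wo([0,0,.2]),177.09)
```

```text
pos [ 0.5888 -0.1504  0.2477] st [0.0086 0.0032 0.2477] t 14.75 w 0.0122 F [-0.5  0.9 -0.4]
shift mm (tool axes) [ 8.6 -4.  47.6] turn deg [ 0.96 -0.04  0.05]
```

Call:
jog_arm:
  motion:
    - {"tx":0.007,"ty":-0.003,"tz":0.01,"wx":0.9,"wy":0,"wz":0,"gripper":-1}
    - {"tx":0,"ty":0,"tz":0.02,"wx":0,"wy":0,"wz":0,"gripper":-1}
    - {"tx":0,"ty":0,"tz":0.01,"wx":0,"wy":0,"wz":0,"gripper":-1}
    - {"tx":0,"ty":0,"tz":0,"wx":0,"wy":0,"wz":0,"gripper":-1}
    - {"tx":0,"ty":0,"tz":0,"wx":0,"wy":0,"wz":0,"gripper":-1}
  squeeze: 12

```text
time: 15.25
position: [0.5906, -0.1522, 0.2045]
orientation: [-0.691, 0.723, 0.002, -0.002]
ft_force: [-0.9, -0.2, 0.3]
grip_width: 0.0125
```

Run:
```python
from h import *
goto(wo([0,0,.15]),177.09)
o=robot.observe();T=cm('wrist')['camera_from_world']
print('cam rel tool',Ro.from_quat(o['orientation']).inv().apply(-T[:3,:3].T@T[:3,3]-o['position']))
for n in('side','wrist'): cv2.imwrite(f'pics/{n}11.png',robot.snapshot(n))
b=cv2.imread('pics/side11.png')[90:250,220:420];a=cv2.imread('pics/wrist11.png')[20:340,140:420]
cv2.imwrite('pics/c11.png',np.hstack([cv2.resize(a,(420,480)),cv2.resize(b,(380,480))]))
```

```text
pos [ 0.5906 -0.1522  0.2045] st [0.0069 0.0013 0.2045] t 15.25 w 0.0125 F [-0.9 -0.2  0.3]
shift mm (tool axes) [ 6.9 -1.5 54.5] turn deg [0.26 0.01 0.38]
cam rel tool [ 0.08346331  0.00097199 -0.16123126]
```

View pics/c11.png

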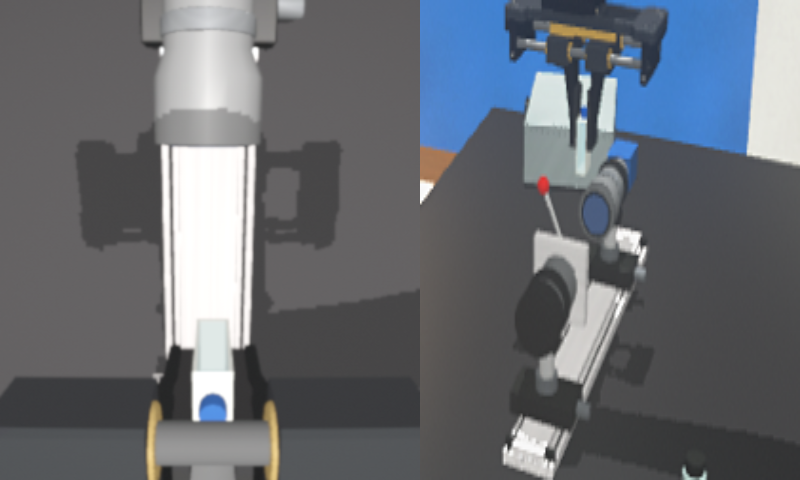

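Call:
jog_arm:
  motion:
    - {"tx":0.006,"ty":-0.001,"tz":0.02,"wx":0.2,"wy":0,"wz":0.4,"gripper":-1}
    - {"tx":0,"ty":0,"tz":0.025,"wx":0,"wy":0,"wz":0,"gripper":-1}
    - {"tx":0,"ty":0,"tz":0.02,"wx":0,"wy":0,"wz":0,"gripper":-1}
    - {"tx":0,"ty":0,"tz":0.01,"wx":0,"wy":0,"wz":0,"gripper":-1}
    - {"tx":0,"ty":0,"tz":0,"wx":0,"wy":0,"wz":0,"gripper":-1}
    - {"tx":0,"ty":0,"tz":0,"wx":0,"wy":0,"wz":0,"gripper":-1}
  squeeze: 12

```text
time: 15.95
position: [0.5964, -0.1586, 0.1346]
orientation: [-0.689, 0.724, -0.005, 0.004]
ft_force: [0.4, 0.9, 0.3]
grip_width: 0.0126
```

Run:
```python
from h import *
goto(wo([0,0,.1131]),177.09)
```

```text
pos [ 0.5964 -0.1586  0.1346] st [ 0.0009 -0.0048  0.1346] t 15.95 w 0.0126 F [0.4 0.9 0.3]
shift mm (tool axes) [ 0.9  5.1 21.4] turn deg [-0.77 -0.06  0.06]
```

Call:
jog_arm:
  motion:
    - {"tx":0.001,"ty":0.004,"tz":0.008,"wx":-0.7,"wy":0,"wz":0,"gripper":-1}
    - {"tx":0,"ty":0,"tz":0.008,"wx":0,"wy":0,"wz":0,"gripper":-1}
    - {"tx":0,"ty":0,"tz":0.003,"wx":0,"wy":0,"wz":0,"gripper":-1}
    - {"tx":0,"ty":0,"tz":0,"wx":0,"wy":0,"wz":0,"gripper":-1}
    - {"tx":0,"ty":0,"tz":0,"wx":0,"wy":0,"wz":0,"gripper":-1}
  squeeze: 12

```text
time: 16.45
position: [0.5939, -0.1596, 0.117]
orientation: [-0.689, 0.724, -0.003, 0.002]
ft_force: [0.9, -0.4, -1.1]
grip_width: 0.0122
```

Run:
```python
from h import *
goto(wo([0,0,.1131]),177.09)
```

```text
pos [ 0.5939 -0.1596  0.117 ] st [-0.0002 -0.0024  0.117 ] t 16.45 w 0.0122 F [ 0.9 -0.4 -1.1]
shift mm (tool axes) [-0.3  2.4  3.9] turn deg [-0.33 -0.08  0.08]
```

Call:
jog_arm:
  motion:
    - {"tx":0,"ty":0.0024,"tz":0.003,"wx":-0.3,"wy":0,"wz":0,"gripper":-1}
    - {"tx":0,"ty":0,"tz":0.0008,"wx":0,"wy":0,"wz":0,"gripper":-1}
    - {"tx":0,"ty":0,"tz":0,"wx":0,"wy":0,"wz":0,"gripper":-1}
    - {"tx":0,"ty":0,"tz":0,"wx":0,"wy":0,"wz":0,"gripper":-1}
  squeeze: 12

```text
time: 16.85
position: [0.5916, -0.1595, 0.1134]
orientation: [-0.689, 0.724, -0.001, -0.0]
ft_force: [0.1, 0.3, -0.4]
grip_width: 0.0122
```

Run:
```python
from h import *
import pickle
goto(wo([0,0,.1131]),177.09)
m=cm('wrist');pickle.dump(m,open('w12.pkl','wb'))
cv2.imwrite('pics/w12.png',robot.snapshot('wrist'))
for n in('side','scene'): cv2.imwrite(f'pics/{n}12.png',robot.snapshot(n))
crop('pics/side12.png','pics/side12c.png',240,110,360,200,6)
crop('pics/scene12.png','pics/scene12c.png',80,140,240,260,5)
```

```text
pos [ 0.5916 -0.1595  0.1134] st [-3.000e-04 -1.000e-04  1.134e-01] t 16.85 w 0.0122 F [ 0.1  0.3 -0.4]
shift mm (tool axes) [-0.3  0.1  0.3] turn deg [-0.06 -0.08  0.09]
```

View pics/w12.png

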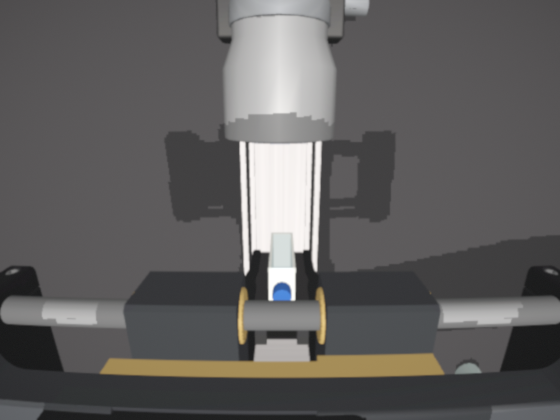

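View pics/side12c.png

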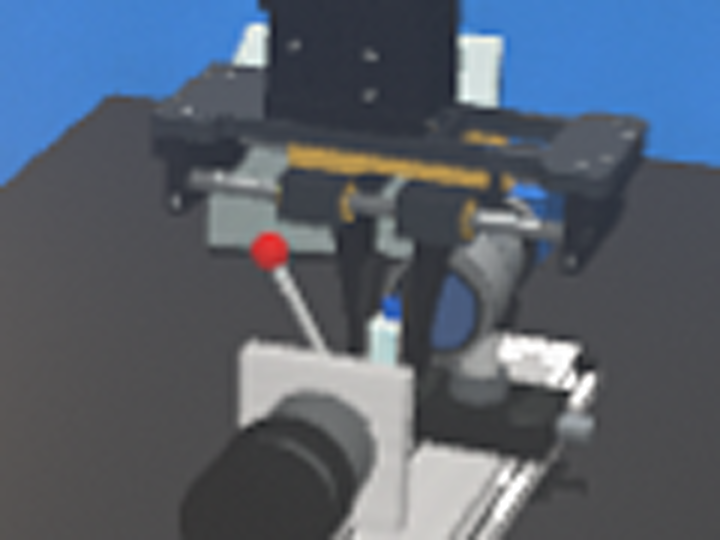

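View pics/scene12c.png

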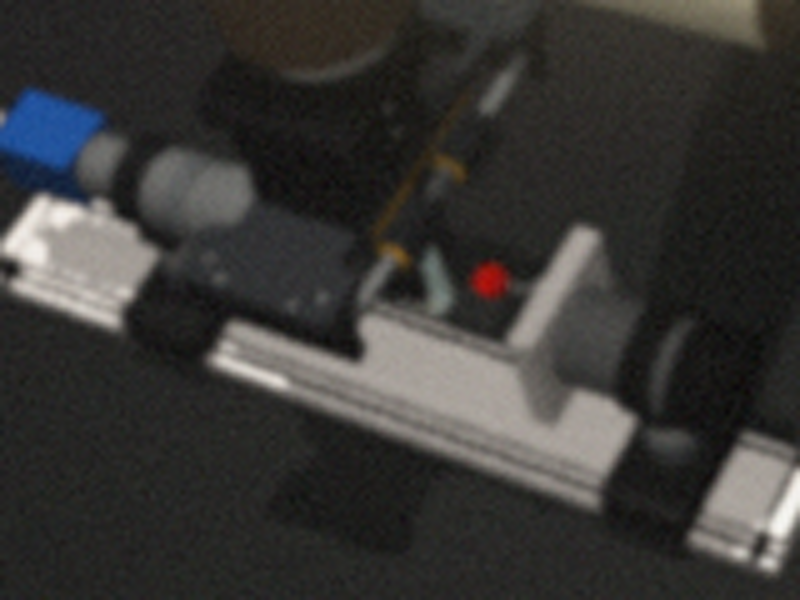

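Run:
```python
from h import *
crop('pics/w12.png','pics/w12a.png',210,110,350,150,5)
crop('pics/w12.png','pics/w12b.png',240,220,325,305,7)
```

```text
(no output)
```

View pics/w12a.png

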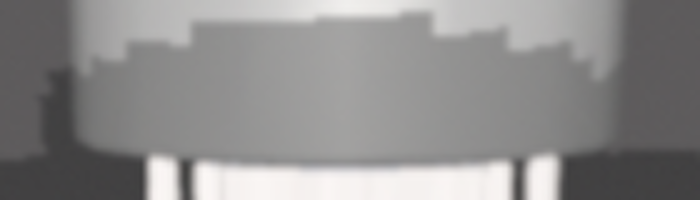

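View pics/w12b.png

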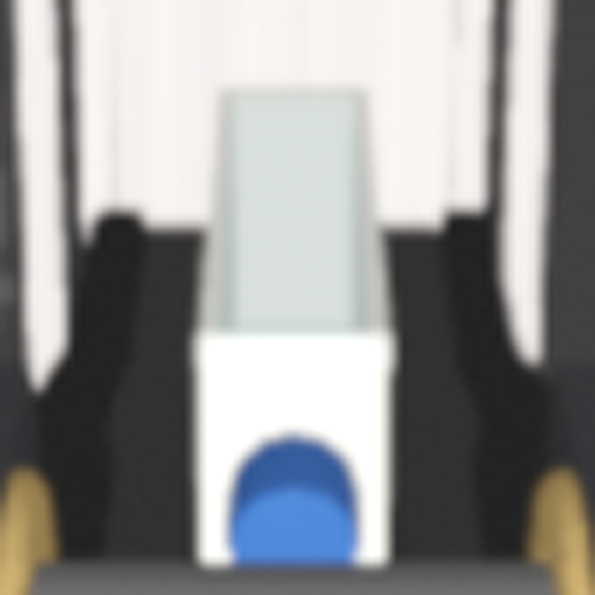

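Run:
```python
from h import *
import pickle
m=pickle.load(open('w12.pkl','rb'))
q=lambda x,y,o,s:((x+.5)/s+o[0]-.5,(y+.5)/s+o[1]-.5)
oa=(210,110);ob=(240,220)
S=lambda uv,z:st(plane(m,uv,z))
for l,r,y in[(72,620,100),(73,619,125)]:
    a,b=S(q(l,y,oa,5),.115),S(q(r,y,oa,5),.115);print('lens',a.round(4),b.round(4),((a+b)/2).round(4))
for l,r,y in[(148,560,175)]:
    a,b=S(q(l,y,oa,5),.021),S(q(r,y,oa,5),.021);print('rail',((a+b)/2).round(4),(b-a).round(4))
for l,r,y in[(18,552,100),(24,548,250)]:
    a,b=S(q(l,y,ob,7),.021),S(q(r,y,ob,7),.021);print('rail2',((a+b)/2).round(4),(b-a).round(4))
for nm,l,r,y,z0 in[('bot',221,366,89,.0915),('top',193,396,332,.1365)]:
  for z in(z0-.002,z0,z0+.002):
    a,b=S(q(l,y,ob,7),z),S(q(r,y,ob,7),z);print(nm,z,((a+b)/2).round(4),'w',round(np.hypot(*(b-a)[:2]),4),'yaw',np.degrees(np.arctan2((b-a)[0],(b-a)[1])).round(1))
print('pred bottom/top px',proj(m,[wo([-.01125,-.00625,.0915]),wo([-.01125,.00625,.0915]),wo([-.01125,-.00625,.1365]),wo([-.01125,.00625,.1365])]).round(1).tolist())
print(q(221,89,ob,7),q(366,89,ob,7),q(193,332,ob,7),q(396,332,ob,7))
# side view: stopper blue
D=cm('side');im=cv2.imread('pics/side12.png').astype(int);k=im[150:170,295:315]
mk=(k[...,0]-k[...,2]>70)&(k[...,0]-k[...,1]>50);ys,xs=np.nonzero(mk);print('side stopper px',xs.mean()+295,ys.mean()+150,mk.sum(),'pred',proj(D,wo([0,0,.1405])))
k=im[140:165,275:295];mk=(k[...,2]-k[...,1]>60);ys,xs=np.nonzero(mk);print('knob side',xs.mean()+275,ys.mean()+140,'pred open',proj(D,wo([.0695,-.028,.1875])))
Sc=cm('scene');im=cv2.imread('pics/scene12.png').astype(int);k=im[185:205,165:190];mk=(k[...,2]-k[...,1]>60);ys,xs=np.nonzero(mk);print('knob scene',xs.mean()+165,ys.mean()+185,'pred',proj(Sc,wo([.0695,-.028,.1875])))
```

```text
lens [-0.0726 -0.0261  0.115 ] [-0.0727  0.0253  0.115 ] [-0.0727 -0.0004  0.115 ]
lens [-0.0703 -0.0261  0.115 ] [-0.0704  0.0253  0.115 ] [-0.0704 -0.0004  0.115 ]
rail [-0.0552  0.0001  0.021 ] [-0.0002  0.062   0.    ]
rail2 [0.0168 0.0001 0.021 ] [-0.0002  0.0623  0.    ]
rail2 [0.036  0.0003 0.021 ] [-0.0002  0.0624  0.    ]
bot 0.0895 [-0.0113  0.001   0.0895] w 0.0123 yaw -0.2
bot 0.0915 [-0.0121  0.001   0.0915] w 0.0122 yaw -0.2
bot 0.0935 [-0.0128  0.001   0.0935] w 0.012 yaw -0.2
top 0.1345 [-0.0115  0.0011  0.1345] w 0.0135 yaw -0.2
top 0.1365 [-0.0125  0.0011  0.1365] w 0.0133 yaw -0.2
top 0.1385 [-0.0135  0.0011  0.1385] w 0.0131 yaw -0.2
pred bottom/top px [[269.1, 233.5], [290.3, 233.6], [265.7, 269.4], [292.8, 269.5]]
(271.14285714285717, 232.28571428571428) (291.85714285714283, 232.28571428571428) (267.14285714285717, 267.0) (296.14285714285717, 267.0)
side stopper px 305.0 160.8 10 pred [[305.66251635 160.97439097]]
knob side 284.53333333333336 151.36666666666667 pred open [[285.9828869  150.98145866]]
knob scene 177.3939393939394 195.5151515151515 pred [[178.38754146 196.12851819]]
```

Call:
jog_arm:
  motion:
    - {"tx":0,"ty":-0.0012,"tz":0.0003,"wx":0,"wy":0,"wz":0,"gripper":-1}
    - {"tx":0,"ty":0,"tz":0,"wx":0,"wy":0,"wz":0,"gripper":-1}
    - {"tx":0,"ty":0,"tz":0,"wx":0,"wy":0,"wz":0,"gripper":-1}
  squeeze: 12

```text
time: 17.3
position: [0.5931, -0.1596, 0.1133]
orientation: [-0.689, 0.724, -0.001, -0.0]
ft_force: [-0.7, 0.7, -0.7]
grip_width: 0.0126
```

Run:
```python
from h import *
import pickle
goto(wo([0,-.0012,.1131]),177.09)
m=cm('wrist');pickle.dump(m,open('w13.pkl','wb'))
cv2.imwrite('pics/w13.png',robot.snapshot('wrist'))
cv2.imwrite('pics/scene13.png',robot.snapshot('scene'))
cv2.imwrite('pics/side13.png',robot.snapshot('side'))
crop('pics/w13.png','pics/w13c.png',200,90,360,310,3)
print(robot.observe()['joint_vel'].round(3))
```

```text
pos [ 0.5931 -0.1596  0.1133] st [-0.0003 -0.0016  0.1133] t 17.3 w 0.0126 F [-0.7  0.7 -0.7]
shift mm (tool axes) [-0.3  0.4  0.2] turn deg [-0.08 -0.08  0.09]
[ 0.001 -0.002 -0.002 -0.001 -0.    -0.001]
```

View pics/w13c.png

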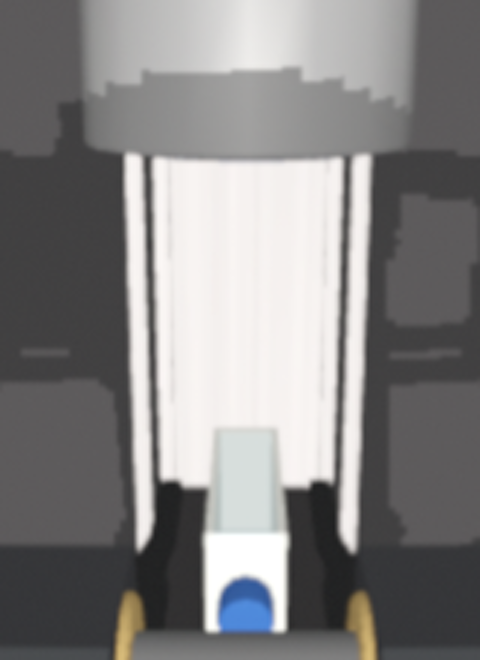

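View pics/side13.png

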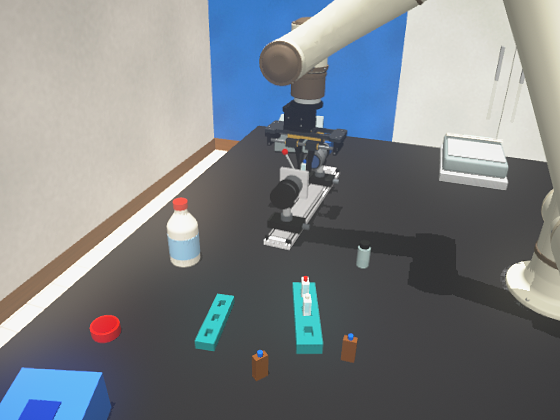

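```bash
python3 -c "
from bench import robot
print(robot.hand_in())"
```

```text
the job is handed in; nothing more can be done
None
```

I handed the job in with the shutter lever at its open stop and the blue-stopper cuvette held upright and still in the beam, about 17 s into the 54 s allowed. The hand-in reports no verdict.

- **Shutter:** I pushed the knob with closed fingers until the force rose from about 2 N to 5–7 N and it stopped moving. Later pictures show the lever still open.
- **Cuvette:** I gripped the frosted faces with 12 N, with the opening reading 12.2–12.6 mm, and lifted it straight out. I turned it about 22 degrees to square it with the beam and lowered it into the gap.
- **Last checks:**
    - The tool reading was 0.3 mm off along the beam, and tilt and yaw were within about 0.1 degree.
    - The arm was still.
    - In the last wrist picture the cuvette sits about 0.3 mm to one side of the lens and rail centre line.
    - The other cuvettes, the bottle and the vial look undisturbed.
- **Disagreements:**
    - The wrist camera placed the cuvette about 1.1 mm to one side of where the arm reading put it. I took this as a camera offset and centred the cuvette on the lens as seen in the same picture; the correction overshot by about 0.4 mm.
    - The knob appeared 1–1.5 pixels from its predicted open position in the scene and side views. I put this down to calibration.
- **Less certain:** The cuvette's height comes from the grasp height. The only check was a small, partly hidden patch of stopper in the side view, which agreed to within a pixel (about 2 mm).

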